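# Load the photometer's filter carriage

## Task

Pull the photometer's filter carriage right out of the hood and raise the knockout to eject the yellow filter from the cleaning nest, then slide every filter present (yellow, and whichever of blue, green and red lie on the bench) fully home into the carriage slot of its own colour with the carriage still pulled out. Then push the loaded carriage all the way back in under the hood. Leave the knockout rod right down, every filter still home and the bottle, mug and dish undisturbed.

Things in the scene. Friction and masses are not known exactly. Their poses are not given: they have to be found in the camera images.
- blue_disc (a point): centre (half-way up) of the blue filter's round part: a blue glass disc in a black frame, 90 mm across and 6 mm thick, 60 g with its handle; starts lying flat on the bench, handle roughly towards the robot; may be absent. Its x axis points from the handle to the disc, z up. From the disc a neck (18 mm wide, 6 mm thick) runs out along -x to the handle block
- blue_grip (a point): centre of the blue filter's handle, a blue block 26 mm long (x), 20 mm wide (y) and 22 mm high, 115 mm from the disc's centre along the filter's -x; its underside is level with the disc's underside, so this point is 11 mm above the underside and 8 mm above the disc's centre. Pinch it firmly across its width from above
- blue_slot (a point): where the centre of the blue disc belongs when fully home: the lowest of the carriage's four horizontal slots, the one whose ledge below it is blue. x axis: the way in (away from the robot); y: towards the hood; it moves with the carriage
- yellow_disc (a point): centre (half-way up) of the yellow filter's round part: a yellow glass disc in a black frame, 90 mm across and 6 mm thick, 60 g with its handle; starts stuck down in the pocket of the nest, lying level, handle towards the robot. Its x axis points from the handle to the disc, z up. From the disc a neck (18 mm wide, 6 mm thick) runs out along -x to the handle block
- yellow_grip (a point): centre of the yellow filter's handle, a yellow block 26 mm long (x), 20 mm wide (y) and 22 mm high, 115 mm from the disc's centre along the filter's -x; its underside is level with the disc's underside, so this point is 11 mm above the underside and 8 mm above the disc's centre. Pinch it firmly across its width from above
- yellow_slot (a point): where the centre of the yellow disc belongs when fully home: the second of the carriage's four horizontal slots, the one whose ledge below it is yellow. x axis: the way in (away from the robot); y: towards the hood; it moves with the carriage
- green_disc (a point): centre (half-way up) of the green filter's round part: a green glass disc in a black frame, 90 mm across and 6 mm thick, 60 g with its handle; starts lying flat on the bench, handle roughly towards the robot; may be absent. Its x axis points from the handle to the disc, z up. From the disc a neck (18 mm wide, 6 mm thick) runs out along -x to the handle block
- green_grip (a point): centre of the green filter's handle, a green block 26 mm long (x), 20 mm wide (y) and 22 mm high, 115 mm from the disc's centre along the filter's -x; its underside is level with the disc's underside, so this point is 11 mm above the underside and 8 mm above the disc's centre. Pinch it firmly across its width from above
- green_slot (a point): where the centre of the green disc belongs when fully home: the third of the carriage's four horizontal slots, the one whose ledge below it is green. x axis: the way in (away from the robot); y: towards the hood; it moves with the carriage
- red_disc (a point): centre (half-way up) of the red filter's round part: a red glass disc in a black frame, 90 mm across and 6 mm thick, 60 g with its handle; starts lying flat on the bench, handle roughly towards the robot; may be absent. Its x axis points from the handle to the disc, z up. From the disc a neck (18 mm wide, 6 mm thick) runs out along -x to the handle block
- red_grip (a point): centre of the red filter's handle, a red block 26 mm long (x), 20 mm wide (y) and 22 mm high, 115 mm from the disc's centre along the filter's -x; its underside is level with the disc's underside, so this point is 11 mm above the underside and 8 mm above the disc's centre. Pinch it firmly across its width from above
- red_slot (a point): where the centre of the red disc belongs when fully home: the top of the carriage's four horizontal slots, the one whose ledge below it is red. x axis: the way in (away from the robot); y: towards the hood; it moves with the carriage
- carriage (a joint): position of the filter carriage on its rails, m: starts near the latter: 0 = pulled right out for loading, 0.15 = fully in under the hood (end stop). It slides along its slots' +y with about 4 N of friction and stays where it is left. An aluminium frame, open to the robot, 113 mm wide (y), 180 mm high. Filters home in it have their handles one straight above another, so load from the lowest up
- slot_entry (a point): middle of the lowest slot's entry, in the carriage's open front, 48 mm before the slot point; axes as the slots'. Slots are 32 mm apart; each is 14 mm high (ledge top 3 mm below the slot point) and 97 mm wide between the walls, with 24 mm ledges along both sides and nothing between them, and a stop post at the back. A filter fully home has its handle's middle 67 mm in front of this face
- carriage_handle (a point): grip point of the carriage's handle, 12 mm below the top of a black upright post 20 x 20 mm and 90 mm high, standing on the carriage's -y side, 160 mm from its middle; the post's top is 120 mm above the bench. Axes as the slots'. The photometer's clear hood is a roof 190 mm above the bench, next to the loading place on its +y, open to the robot; it ends 105 mm short of this post when the carriage is in
- knockout (a joint): height of the nest's knockout rod, m: 0 = down (its steel head, 56 mm across, 1 mm proud of the pocket's floor), 0.036 = fully up, where the filter lying on it is carried 10 to 11 mm clear of the rim. It has about 5 N of friction (lifting takes about 7 N with the filter) and stays where it is left
- knockout_grip (a point): centre of the orange grip block of the knockout rod, 20 x 20 mm and 36 mm high, upright, beside the nest (105 mm to its -y); moves with the rod; free all round for 30 mm. Axes as the nest's; block's underside 89 mm and top 125 mm above the bench when down
- nest_mouth (a point): centre of the pocket's mouth (on the disc's axis, at the rim, 81 mm above the bench) of the cleaning nest: a fixed white block whose key-shaped pocket, 26 mm deep, takes a filter, handle to the nest's -x; it fits so closely that fingers cannot get in. The block reaches 62 mm to +x, 145 mm to -x and 62 mm to either side
- reagent_bottle: bystander, not to be disturbed: amber reagent bottle, 68 mm across, 129 mm high, origin at the centre of its underside
- porcelain_jug: bystander, not to be disturbed: white porcelain mug, 80 mm across, 90 mm high, origin at the centre of its underside
- evaporating_dish: bystander, not to be disturbed: white porcelain dish, 90 mm across, 30 mm high, origin at the centre of its underside
Mind the look-alikes: they are no part of the job. What is shaped like the part that bears green_disc but pink is not meant. What is shaped like the part that bears red_disc but pink is not meant.

How it is judged (in metres and radians):
On the way, in this order (a step that is already met when the one before it is completed fails the run):
1. the knockout rod is up and the yellow filter stands clear of the pocket (value of joint knockout above 0.028 m and z of yellow_disc in the frame of nest_mouth above 0.004 m), for 0.2 s.
2. every filter present is home in its own slot while the carriage is pulled out (x of blue_disc in the frame of blue_slot between -0.006 and 0.006 m and y of blue_disc in the frame of blue_slot between -0.006 and 0.006 m and z of blue_disc in the frame of blue_slot between -0.004 and 0.006 m and angle between each of blue_disc, yellow_disc, green_disc, red_disc's own z axis and vertical below 0.1 rad and x of yellow_disc in the frame of yellow_slot between -0.006 and 0.006 m and y of yellow_disc in the frame of yellow_slot between -0.006 and 0.006 m and z of yellow_disc in the frame of yellow_slot between -0.004 and 0.006 m and x of green_disc in the frame of green_slot between -0.006 and 0.006 m and y of green_disc in the frame of green_slot between -0.006 and 0.006 m and z of green_disc in the frame of green_slot between -0.004 and 0.006 m and x of red_disc in the frame of red_slot between -0.006 and 0.006 m and y of red_disc in the frame of red_slot between -0.006 and 0.006 m and z of red_disc in the frame of red_slot between -0.004 and 0.006 m and value of joint carriage below 0.05 m), for 0.2 s.
At the end, for the whole second after the job is handed in: every filter present lies at rest and level (within 0.1 rad) in the slot of its colour, its centre within 6 mm of the slot point along and across the slot and in height (4 mm below); the carriage is within 8 mm of its end stop under the hood; the knockout rod is within 6 mm of its lowest position (x of blue_disc in the frame of blue_slot between -0.006 and 0.006 m and y of blue_disc in the frame of blue_slot between -0.006 and 0.006 m and z of blue_disc in the frame of blue_slot between -0.004 and 0.006 m and angle between each of blue_disc, yellow_disc, green_disc, red_disc's own z axis and vertical below 0.1 rad and x of yellow_disc in the frame of yellow_slot between -0.006 and 0.006 m and y of yellow_disc in the frame of yellow_slot between -0.006 and 0.006 m and z of yellow_disc in the frame of yellow_slot between -0.004 and 0.006 m and x of green_disc in the frame of green_slot between -0.006 and 0.006 m and y of green_disc in the frame of green_slot between -0.006 and 0.006 m and z of green_disc in the frame of green_slot between -0.004 and 0.006 m and x of red_disc in the frame of red_slot between -0.006 and 0.006 m and y of red_disc in the frame of red_slot between -0.006 and 0.006 m and z of red_disc in the frame of red_slot between -0.004 and 0.006 m and value of joint carriage above 0.142 m and value of joint knockout below 0.006 m); the robot touches nothing.
It fails at once if the reagent bottle is shifted by more than 30 mm or tipped (distance of reagent_bottle from where it was at the start of the episode above 0.03 m or angle between reagent_bottle's own z axis and vertical above 0.35 rad).
It fails at once if the porcelain jug is shifted by more than 30 mm or tipped (distance of porcelain_jug from where it was at the start of the episode above 0.03 m or angle between porcelain_jug's own z axis and vertical above 0.35 rad).
It fails at once if the evaporating dish is shifted by more than 30 mm or tipped (distance of evaporating_dish from where it was at the start of the episode above 0.03 m or angle between evaporating_dish's own z axis and vertical above 0.35 rad).
Of blue_filter, green_filter, red_filter only 2 to 3 are there at a start; the rules pass over those that are not, and their reading is None.
At some moment in a run one of blue_filter, green_filter, red_filter may be knocked a few centimetres aside while the robot is not near it.
It also fails if it takes over 200 s, if anything falls off the work surface, if the arm or the gripper's body presses on something with over 40 N, if the wrist force passes 120 N, or if a joint passes its speed limit or range.

## Robot

A 6-joint arm with a two-finger parallel gripper is mounted at the origin on the work surface. World frame = base frame: x ahead of the robot, y to its left, z up, the work surface at z = 0. Lengths are in m, angles in degrees, forces in N, time in s.
With the tool pointing down it reaches from about 0.35 to 0.875 m from the base axis. Payload 4.2 kg.
Tool frame: the origin (TCP) lies at the very end of the fingers, on their centre line; the grasp point (between the pads) lies 19 mm behind it; z points along the fingers, y is the line along which they close (so a half turn about z gives the same grasp; the last joint's range is limited). The gripper opens to 87 mm and grips with 3 to 60 N. Pads are 19 mm wide; open, the fingers measure 117 mm over their backs; the gripper's body (75 mm by 190 mm) begins 51 mm behind the grasp point.
Start: joints at [-58.465, 22.042, 0.453, 0, -68.411, -14.817], TCP at [0.18, -0.599, 0.223] pointing down, gripper open.
Joint ranges: [-179.83, 179.83], [-69.29, 118.12], [-61.27, 80.66], [-181.25, 117.63], [-171.15, -9.14], [-177.46, 177.46]. Speed limits (degrees/s): [159.86, 159.86, 180, 180, 180, 180].

## Interface

Orientations are given as a 3x3 rotation matrix whose columns are the frame's x, y, z axes.
In Python, from station import monitor, cams, ticket gives the robot as it stands.
- The arm moves only by the tool drive_tool, never from a script. Its argument "moves" is a list of rows, each an object with "delta_pos": the shift along the tool's x, y, z in mm, a list of three; "turn": the turn about the tool's z in rad; "claw": the opening, from 0 (shut) to 1 (fully open). A call has 1 to 12 rows; each row shifts and turns the commanded pose from where the row before left it, along the tool's axes as they then stand; what a row does not reach is not made up. A row lasts 1/8 s, in which the tool goes at most 62.5 mm and 10.7 degrees, less where a joint would pass 70% of its speed; a pose out of reach is approached as far as the arm can. A call is refused whole if a number of a shift passes 62.5 or a number of a turn 0.188, either way. A call with a gripper value outside its range is refused whole. The fingers move at their own pace and stop on an object; the grip force is fixed at half the most. Time passes only in rows, so rows that do not move let the fingers close. It gives the time, the measured TCP pose, the force, the opening and the grip force at its end, in the units of the state.
- monitor.sense(): the state, without advancing time (a new reading comes with each control period).
- cams.capture(name): name is "scene" or "side" or "wrist"; returns a dict with "color" (480x640x3 uint8, red, green, blue), "range_z" (480x640 float32, m along the optical axis (not along the pixel's ray), 0 where there is no reading), "vertical_fov" (degrees; the focal length in pixels is half the picture's height over the tangent of half this angle, whatever the lens; pixels are square), "cx", "cy" (the principal point, pixels), "extrinsics" (4x4, takes a point from camera to world coordinates). Camera axes: x right, y down, z forward; pixel columns grow to the right and rows downward; lengths in m; the calibration is good to about 2 mm. A picture is of the moment at which its call begins.
- ticket.finish_job(): hands the job in; it is judged then, once.
The state is a dict: "time_s": time; "joints": joint angles; "joint_velocities": joint speeds; "effort": joint torques, N m; "tcp_pos": TCP position; "ee_rot": TCP orientation; "wrist_force": force on the tool from outside, world axes, zero at the start; "moment": the same for the moment, N m; "gripper_width": opening from 0.0 (shut) to 1.0 (fully open); "gripper_force": force on a finger pad.
Only numpy, scipy, OpenCV 4.12 (cv2) and the standard library are available. Lean on these libraries where they do the work, as an engineer would, in place of code of your own. Each camera call takes 0.05 s, during which the arm holds its last target. There are 200 camera calls.

## Working session

There is one attempt and no reset: what is moved stays moved. The work goes in short steps, Python scripts to look and compute and a tool call to move; the robot and the scene stay as the last step left them, time stands still between calls to the robot, and variables do not carry over. Pictures are saved under pics/ and viewed, at most 14 in all, crops included, and the job is handed in when it is done.

Besides the shell and the picture viewer there is one more tool, called after "Emit:" as a command line: name --argument value ..., lists and objects as JSON in quotes. drive_tool: Moves the arm, as the interface text tells. Its arguments: {"type":"object","properties":{"moves":{"type":"array","items":{"type":"object","properties":{"delta_pos":{"type":"array","items":{"type":"number"}},"turn":{"type":"number"},"claw":{"type":"number"}}}}},"required":["moves"]}

```bash
ls; mkdir -p pics; cat > h.py <<'E'
import numpy as np, cv2, json
from station import monitor, cams, ticket
def cap(n):
    c=cams.capture(n); c['f']=240/np.tan(np.radians(c['vertical_fov'])/2); c['E']=np.array(c['extrinsics']); return c
def pts(c):
    v,u=np.mgrid[:480,:640]; z=c['range_z']
    p=np.stack([(u-c['cx'])/c['f']*z,(v-c['cy'])/c['f']*z,z],-1)
    return p@c['E'][:3,:3].T+c['E'][:3,3]
def ray(c,u,v,h):
    d=c['E'][:3,:3]@np.array([(u-c['cx'])/c['f'],(v-c['cy'])/c['f'],1]); o=c['E'][:3,3]
    return o+d*(h-o[2])/d[2]
def save(c,n): cv2.imwrite('pics/'+n+'.png',cv2.cvtColor(c['color'],cv2.COLOR_RGB2BGR))
E
python3 - <<'E'
from h import *
s=monitor.sense(); print({k:np.round(v,3).tolist() for k,v in s.items()})
for n in ['scene','side']:
    c=cap(n); save(c,n+'0'); print(n,np.round(c['E'],3).tolist(),c['f'],c['cx'],c['cy'])
    np.savez('pics/'+n+'0.npz',p=pts(c),c=c['color'])
E
```

```text
pics
{'time_s': 0.0, 'joints': [-58.464, 22.09, 0.38, -0.029, -68.414, -14.815], 'joint_velocities': [-0.083, 0.03, -0.093, -0.018, 0.005, -0.021], 'effort': [0.0, -39.067, 18.741, 4.22, 0.011, -0.0], 'tcp_pos': [0.18, -0.598, 0.221], 'ee_rot': [[-0.958, -0.288, -0.001], [-0.288, 0.958, 0.002], [0.0, 0.002, -1.0]], 'wrist_force': [0.007, 0.724, 0.284], 'moment': [-0.022, -0.014, 0.022], 'gripper_force': 0.0, 'gripper_width': 1.002}
scene [[0.56, 0.705, -0.435, 0.943], [0.828, -0.47, 0.306, -0.309], [0.011, -0.532, -0.847, 0.986], [0.0, 0.0, 0.0, 1.0]] 439.21791908520004 323.22675111548597 230.3951110919043
side [[-0.795, -0.309, 0.521, -0.098], [-0.606, 0.375, -0.702, 0.831], [0.022, -0.874, -0.485, 0.682], [0.0, 0.0, 0.0, 1.0]] 509.20997747793785 312.9027694892745 244.37925550264876
```

View pics/scene0.png

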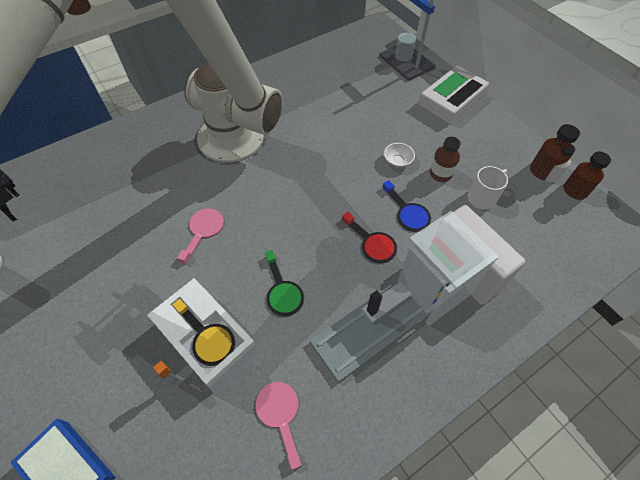

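View pics/side0.png

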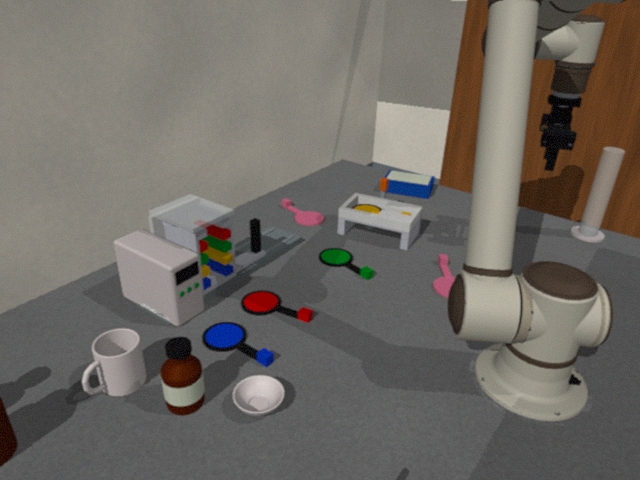

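The scene view shows all three bench filters: blue disc (414,217), red (380,247) and green (285,298). It also shows the nest with yellow (213,344), the orange grip (161,369) and the carriage post (375,302), with the carriage in. The pink look-alikes are at (207,222) and (277,404).

```bash
cat >> h.py <<'E'
HS={'red':((-6,6),),'green':((50,75),),'blue':((108,128),),'yellow':((18,28),),'orange':((8,14),)}
def mask(col,name,smin=150,vmin=50):
    h=cv2.cvtColor(col,cv2.COLOR_RGB2HSV).astype(int); H=np.where(h[...,0]>170,h[...,0]-180,h[...,0])
    lo,hi=HS[name][0]
    return (H>=lo)&(H<=hi)&(h[...,1]>=smin)&(h[...,2]>=vmin)
def blobs(c,name,amin=25,**k):
    m=mask(c['color'],name,**k).astype(np.uint8); n,l,st,ce=cv2.connectedComponentsWithStats(m)
    P=pts(c); out=[]
    for i in range(1,n):
        if st[i,4]>=amin:
            q=P[l==i]; q=q[np.isfinite(q).all(1)]; z=c['range_z'][l==i]; q=P[l==i][z>0]
            if len(q): out.append((name,ce[i].round(1).tolist(),int(st[i,4]),np.median(q,0).round(4).tolist(),q.min(0).round(3).tolist(),q.max(0).round(3).tolist()))
    return out
def topcentre(c,name,ztop,bx,tol=.004):
    """minAreaRect of coloured points near ztop within box"""
    m=mask(c['color'],name); P=pts(c)[m]; s=(abs(P[:,2]-ztop)<tol)&(abs(P[:,:2]-np.array(bx[:2])).max(1)<bx[2]); P=P[s]
    r=cv2.minAreaRect((P[:,:2]*1000).astype(np.float32)); return r,len(P)
E
python3 - <<'E'
from h import *
for n in ['scene','side']:
    c=cap(n); print(n)
    for k in HS:
        for b in blobs(c,k): print(b)
    # post: dark pts near height 120
    P=pts(c); g=c['color'].max(2)<60
    m=g&(abs(P[...,2]-.12)<.004)&(P[...,0]>.3)
    q=P[m]; print('post',len(q),np.median(q,0) if len(q) else '')
    if n=='scene':
        w=(abs(P[...,2]-.081)<.004)&(P[...,0]>.2)&(P[...,1]<-.1)&(c['color'].min(2)>110)
        n2,l,st,ce=cv2.connectedComponentsWithStats(w.astype(np.uint8)); i=1+st[1:,4].argmax()
        print('nest',st[i],cv2.minAreaRect((P[l==i][:,:2]*1000).astype(np.float32)))
        w=(abs(P[...,2]-.19)<.006)&(P[...,0]>.4); print('roof',w.sum(),cv2.minAreaRect((P[w][:,:2]*1000).astype(np.float32)))
E
```

```text
scene
('red', [347.4, 217.8], 100, [0.4488, 0.1159, 0.0206], [0.432, 0.106, 0.0], [0.462, 0.128, 0.028])
('red', [379.1, 246.6], 601, [0.5607, 0.1373, 0.0064], [0.521, 0.098, 0.002], [0.598, 0.176, 0.012])
('green', [450.3, 83.8], 138, [0.2332, 0.6806, 0.0524], [0.196, 0.616, 0.047], [0.265, 0.737, 0.058])
('green', [269.7, 255.6], 71, [0.4344, -0.1138, 0.0221], [0.421, -0.125, 0.013], [0.448, -0.103, 0.026])
('green', [284.9, 297.6], 714, [0.5465, -0.1385, 0.0065], [0.507, -0.176, 0.002], [0.583, -0.101, 0.012])
('blue', [423.6, 5.1], 144, [0.0498, 0.6718, 0.2229], [-0.01, 0.667, 0.21], [0.083, 0.688, 0.234])
('blue', [387.7, 186.0], 90, [0.4244, 0.2697, 0.0206], [0.396, 0.263, -0.002], [0.439, 0.285, 0.027])
('blue', [413.8, 216.2], 524, [0.5382, 0.2733, 0.0066], [0.499, 0.231, 0.002], [0.575, 0.312, 0.013])
('blue', [71.0, 451.0], 1183, [0.5952, -0.6392, 0.044], [0.531, -0.75, 0.002], [0.685, -0.607, 0.051])
('yellow', [180.0, 306.3], 132, [0.4643, -0.3527, 0.0774], [0.446, -0.364, 0.059], [0.477, -0.341, 0.082])
('yellow', [212.9, 344.0], 1004, [0.5744, -0.331, 0.0626], [0.536, -
[... 2247 characters left out ...]
.063], [0.735, 0.147, 0.094])
('yellow', [205.1, 270.5], 79, [0.6649, 0.2005, 0.0762], [0.66, 0.189, 0.063], [0.684, 0.215, 0.083])
('orange', [465.8, 101.1], 4143, [0.6881, -1.2735, 0.1759], [0.232, -1.298, -0.206], [0.752, -0.081, 0.629])
('orange', [593.2, 124.8], 12874, [0.19, -1.274, 0.1752], [-0.067, -1.295, -0.205], [0.453, -0.504, 0.597])
('orange', [383.3, 184.3], 79, [0.5795, -0.426, 0.1083], [0.57, -0.439, 0.089], [0.592, -0.418, 0.125])
('orange', [177.7, 372.1], 587, [0.4477, 0.4576, 0.0874], [0.43, 0.425, 0.065], [0.484, 0.475, 0.11])
('orange', [179.8, 409.8], 78, [0.4429, 0.4668, 0.0121], [0.432, 0.45, 0.003], [0.466, 0.475, 0.023])
post 211 [0.63107697 0.30048851 0.11975304]
```

```bash
python3 - <<'E'
from h import *
def rect(q): return cv2.minAreaRect((q[:,:2]*1000).astype(np.float32))
for n,bx in [('scene',(355,275,395,325)),('side',(245,212,265,256))]:
    d=np.load('pics/%s0.npz'%n); P,C=d['p'],d['c']
    x0,y0,x1,y1=bx; p=P[y0:y1,x0:x1].reshape(-1,3); c=C[y0:y1,x0:x1].reshape(-1,3)
    q=p[(c.max(1)<70)&(p[:,2]>.05)]; t=q[abs(q[:,2]-.12)<.004]
    print(n,'post',len(q),q.min(0).round(3),q.max(0).round(3),'top',len(t),t.mean(0).round(4) if len(t) else '',rect(t) if len(t)>3 else '')
    if n=='side':
        for k in ['red','green','yellow','blue']:
            m=mask(C,k)&(P[...,0]>.62)&(P[...,1]>.08)&(P[...,1]<.25)&(P[...,2]>.025)
            q=P[m]; print(k,[ (round(a,3),q[(q[:,1]>a)&(q[:,1]<a+.005)][:,0].min().round(4)) for a in np.arange(.115,.22,.005) if ((q[:,1]>a)&(q[:,1]<a+.005)).sum()>2])
im=cv2.imread('pics/scene0.png')[180:400,290:540]; cv2.imwrite('pics/s1.png',cv2.resize(im,None,fx=2.7,fy=2.7,interpolation=cv2.INTER_CUBIC))
E
```

```text
scene post 219 [ 0.686 -0.004  0.051] [0.707 0.015 0.123] top 80 [0.6972 0.0054 0.1199] ((696.68017578125, 5.495293140411377), (20.126354217529297, 19.368518829345703), 2.8100595474243164)
side post 273 [-0.098 -0.003  0.05 ] [0.707 0.831 0.682] top 31 [0.6943 0.0098 0.1182] ((694.6431274414062, 7.208970069885254), (19.052518844604492, 23.80388832092285), 11.756299018859863)
red [(np.float64(0.115), np.float64(0.6663)), (np.float64(0.12), np.float64(0.6636)), (np.float64(0.125), np.float64(0.6627)), (np.float64(0.13), np.float64(0.6625)), (np.float64(0.135), np.float64(0.6619)), (np.float64(0.14), np.float64(0.6637)), (np.float64(0.145), np.float64(0.6668)), (np.float64(0.19), np.float64(0.6635)), (np.float64(0.195), np.float64(0.6629)), (np.float64(0.2), np.float64(0.6634)), (np.float64(0.205), np.float64(0.6613)), (np.float64(0.21), np.float64(0.6621))]
green [(np.float64(0.12), np.float64(0.6647)), (np.float64(0.125), np.float64(0.6641)), (np.float64(0.13), np.float64(0.6629)), (np.float64(0.135), np.float64(0.6629)), (np.float64(0.14), np.float64(0.6612)), (np.float64(0.145), np.
[... 497 characters left out ...]
4(0.6635)), (np.float64(0.19), np.float64(0.6626)), (np.float64(0.195), np.float64(0.662)), (np.float64(0.2), np.float64(0.6625)), (np.float64(0.205), np.float64(0.6613)), (np.float64(0.21), np.float64(0.6617))]
blue [(np.float64(0.115), np.float64(0.6664)), (np.float64(0.12), np.float64(0.6645)), (np.float64(0.125), np.float64(0.6637)), (np.float64(0.13), np.float64(0.6646)), (np.float64(0.135), np.float64(0.6638)), (np.float64(0.14), np.float64(0.6626)), (np.float64(0.145), np.float64(0.677)), (np.float64(0.19), np.float64(0.6635)), (np.float64(0.195), np.float64(0.6625)), (np.float64(0.2), np.float64(0.661)), (np.float64(0.205), np.float64(0.6612)), (np.float64(0.21), np.float64(0.6618))]
```

View pics/s1.png

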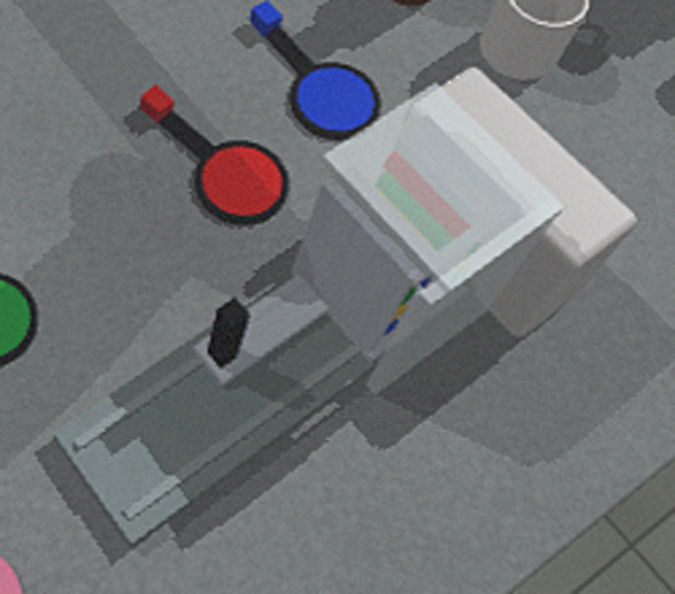

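Close-up: the post is at about (228,330) in the crop, and the carriage sits under the clear hood. Starting with the knockout.

Emit:
drive_tool --moves '[{"delta_pos": [-55, 5, 0], "turn": 0, "claw": 0.7}, {"delta_pos": [-55, 5, 0], "turn": 0, "claw": 0.7}, {"delta_pos": [-55, 5, 0], "turn": 0, "claw": 0.7}, {"delta_pos": [-55, 5, 0], "turn": 0, "claw": 0.7}, {"delta_pos": [-55, 5, 0], "turn": 0, "claw": 0.7}, {"delta_pos": [-55, 5, 0], "turn": 0, "claw": 0.7}, {"delta_pos": [-55, 5, 0], "turn": 0, "claw": 0.7}, {"delta_pos": [-55, 5, 0], "turn": 0, "claw": 0.7}, {"delta_pos": [0, 0, 0], "turn": -0.184, "claw": 0.7}, {"delta_pos": [0, 0, 0], "turn": -0.184, "claw": 0.7}, {"delta_pos": [0, 0, 0], "turn": -0.184, "claw": 0.7}, {"delta_pos": [0, 0, 0], "turn": -0.184, "claw": 0.7}]'

```text
time_s: 1.7
tcp_pos: [0.5897, -0.4335, 0.2219]
ee_rot: [[-0.511, -0.859, -0.001], [-0.859, 0.511, 0.001], [-0.0, 0.001, -1.0]]
wrist_force: [0.4, 0.3, 0.0]
gripper_width: 0.698
gripper_force: 0.0
```

Emit:
drive_tool --moves '[{"delta_pos": [0, 0, 0], "turn": -0.184, "claw": 0.7}, {"delta_pos": [0, 0, 0], "turn": -0.184, "claw": 0.7}, {"delta_pos": [0, 0, 0], "turn": -0.184, "claw": 0.7}, {"delta_pos": [0, 0, 0], "turn": -0.184, "claw": 0.7}, {"delta_pos": [0, 0, 0], "turn": 0, "claw": 0.7}]'

```text
time_s: 2.33
tcp_pos: [0.5896, -0.4336, 0.2221]
ee_rot: [[0.19, -0.982, -0.001], [-0.982, -0.19, 0.0], [-0.001, 0.001, -1.0]]
wrist_force: [-0.2, -0.4, 0.1]
gripper_width: 0.699
gripper_force: 0.0
```

```bash
cat >> h.py <<'E'
def go(target,az_y=None):
    """print tool-axis shift (mm) to world target and turn (rad) so tool y points along az_y (deg, mod 180)"""
    s=monitor.sense(); R=np.array(s['ee_rot']); p=np.array(s['tcp_pos'])
    a=np.degrees(np.arctan2(R[1,1],R[0,1])); t=0
    if az_y is not None: t=-((az_y-a+90)%180-90)
    print('tcp',p.round(4),'azy',round(a,1),'tilt',R[:,2].round(3),'shift',((np.array(target)-p)@R*1000).round(1),'turn rad',round(np.radians(t),3),'F',np.round(s['wrist_force'],1),'w',round(s['gripper_width'],3),'gf',round(s['gripper_force'],1),'t',round(s['time_s'],2))
E
python3 - <<'E'
from h import *
c=cap('wrist'); save(c,'w0'); print(c['E'].round(3).tolist())
m=mask(c['color'],'orange',smin=120)
P=pts(c); q=P[m&(abs(P[...,2]-.125)<.004)]; print(len(q),q.mean(0), cv2.minAreaRect((q[:,:2]*1000).astype(np.float32)) if len(q)>5 else '')
for k in ['orange','yellow']: print(blobs(c,k))
go([.592,-.434,.095],11.2)
E
```

```text
[[-0.982, -0.182, -0.051, 0.603], [-0.189, 0.947, 0.261, -0.506], [0.001, 0.266, -0.964, 0.384], [0.0, 0.0, 0.0, 1.0]]
788 [ 0.58169706 -0.43760637  0.12424241] ((581.7501831054688, -437.0809020996094), (19.389692306518555, 19.732053756713867), 11.76026725769043)
[('orange', [330.3, 239.4], 931, [0.5819, -0.4397, 0.1241], [0.571, -0.448, 0.095], [0.592, -0.426, 0.126])]
[('yellow', [315.2, 310.9], 984, [0.5778, -0.3561, 0.0617], [0.543, -0.37, 0.06], [0.608, -0.342, 0.064]), ('yellow', [315.3, 363.1], 770, [0.5672, -0.304, 0.0618], [0.538, -0.316, 0.06], [0.599, -0.293, 0.064])]
tcp [ 0.5896 -0.4336  0.2221] azy -169.1 tilt [-0.001  0.    -1.   ] shift [  0.9  -2.4 127.1] turn rad -0.006 F [-0.7 -0.2  0.3] w 0.699 gf 0.0 t 2.38
```

View pics/w0.png

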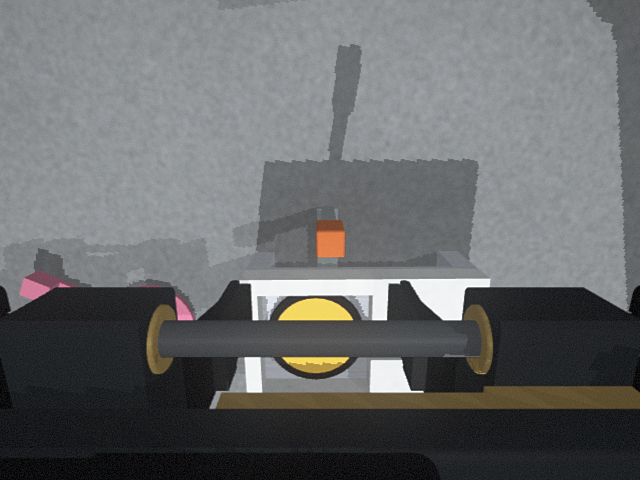

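The wrist view shows the orange block at (330,239), ahead of the fingers, with the yellow disc below at (315,340). I'll check its position in the other cameras.

```bash
python3 - <<'E'
from h import *
for n in ['scene','side']:
    d=np.load('pics/%s0.npz'%n); P,C=d['p'],d['c']
    m=mask(C,'orange',smin=120)&(P[...,0]>.5)&(P[...,0]<.65)&(P[...,1]<-.38)&(P[...,1]>-.5)
    q=P[m]; print(n,[ (len(t),t.mean(0).round(4)) for t in [q[abs(q[:,2]-.125)<.004]]],np.percentile(q,[2,98],0).round(3).tolist())
    m=mask(C,'yellow')&(P[...,0]>.4)&(P[...,0]<.65)&(P[...,1]<-.28)&(P[...,1]>-.5); q=P[m]; t=q[q[:,0]>.52]; print(t.mean(0), [cv2.minEnclosingCircle((t[:,:2]*1000).astype(np.float32))])
E
```

```text
scene [(108, array([ 0.5839, -0.4348,  0.1246]))] [[0.559, -0.45, 0.056], [0.595, -0.424, 0.128]]
[ 0.57445037 -0.33109867  0.0625634 ] [((572.7623291015625, -329.1533508300781), 39.8779182434082)]
side [(13, array([ 0.5805, -0.4298,  0.1225]))] [[0.572, -0.439, 0.089], [0.592, -0.419, 0.123]]
[ 0.5784427  -0.34259724  0.06032087] [((578.1116943359375, -333.32012939453125), 38.431556701660156)]
```

Emit:
drive_tool --moves '[{"delta_pos": [1, 8, 30], "turn": 0, "claw": 0.7}, {"delta_pos": [0, 0, 40], "turn": 0, "claw": 0.7}, {"delta_pos": [0, 0, 40], "turn": 0, "claw": 0.7}, {"delta_pos": [0, 0, 15], "turn": 0, "claw": 0.7}, {"delta_pos": [0, 0, 0], "turn": 0, "claw": 0.1}, {"delta_pos": [0, 0, 0], "turn": 0, "claw": 0.1}, {"delta_pos": [0, 0, 0], "turn": 0, "claw": 0.1}, {"delta_pos": [0, 0, 0], "turn": 0, "claw": 0.1}]'

```text
time_s: 3.38
tcp_pos: [0.5825, -0.4364, 0.0988]
ee_rot: [[0.192, -0.981, 0.002], [-0.981, -0.192, -0.001], [0.001, -0.002, -1.0]]
wrist_force: [0.7, 0.1, 0.7]
gripper_width: 0.331
gripper_force: 0.0
```

Emit:
drive_tool --moves '[{"delta_pos": [0, 0, 0], "turn": 0, "claw": 0.05}, {"delta_pos": [0, 0, 0], "turn": 0, "claw": 0.05}, {"delta_pos": [0, 0, 0], "turn": 0, "claw": 0.05}, {"delta_pos": [0, 0, 0], "turn": 0, "claw": 0.05}]'

```text
time_s: 3.88
tcp_pos: [0.5824, -0.4363, 0.0982]
ee_rot: [[0.192, -0.981, 0.001], [-0.981, -0.192, -0.001], [0.001, -0.001, -1.0]]
wrist_force: [0.0, 1.7, 3.1]
gripper_width: 0.23
gripper_force: 30.0
```

Gripped (0.23 is 20 mm). Lift.

Emit:
drive_tool --moves '[{"delta_pos": [0, 0, -8], "turn": 0, "claw": 0.05}, {"delta_pos": [0, 0, -8], "turn": 0, "claw": 0.05}, {"delta_pos": [0, 0, -8], "turn": 0, "claw": 0.05}, {"delta_pos": [0, 0, -8], "turn": 0, "claw": 0.05}, {"delta_pos": [0, 0, -6], "turn": 0, "claw": 0.05}, {"delta_pos": [0, 0, 0], "turn": 0, "claw": 0.05}, {"delta_pos": [0, 0, 0], "turn": 0, "claw": 0.05}]'

```text
time_s: 4.75
tcp_pos: [0.5823, -0.4361, 0.1344]
ee_rot: [[0.192, -0.981, 0.0], [-0.981, -0.192, 0.001], [-0.0, -0.0, -1.0]]
wrist_force: [6.4, -4.8, -11.9]
gripper_width: 0.225
gripper_force: 30.0
```

```bash
python3 - <<'E'
from h import *
c=cap('scene')
for k in ['orange','yellow']:
    for b in blobs(c,k): print(b)
go([.582,-.436,.2])
E
```

```text
('orange', [589.8, 173.1], 103, [0.7235, 0.7022, 0.0866], [0.69, 0.687, 0.077], [0.752, 0.731, 0.103])
('yellow', [209.4, 338.4], 1071, [0.5744, -0.331, 0.0986], [0.535, -0.369, 0.093], [0.611, -0.292, 0.104])
tcp [ 0.5823 -0.4361  0.1343] azy -169.0 tilt [ 0.     0.001 -1.   ] shift [ -0.2   0.2 -65.7] turn rad 0.0 F [  5.1  -4.3 -11.6] w 0.23 gf 30.0 t 4.8
```

Emit:
drive_tool --moves '[{"delta_pos": [0, 0, 0], "turn": 0, "claw": 0.7}, {"delta_pos": [0, 0, 0], "turn": 0, "claw": 0.7}, {"delta_pos": [0, 0, 0], "turn": 0, "claw": 0.7}, {"delta_pos": [0, 0, -40], "turn": 0, "claw": 0.7}, {"delta_pos": [0, 0, -40], "turn": 0, "claw": 0.7}, {"delta_pos": [-51, -25, 0], "turn": 0, "claw": 0.7}, {"delta_pos": [-51, -25, 0], "turn": 0, "claw": 0.7}, {"delta_pos": [-51, -25, 0], "turn": 0, "claw": 0.7}, {"delta_pos": [-51, -25, 0], "turn": 0, "claw": 0.7}, {"delta_pos": [-51, -25, 0], "turn": 0, "claw": 0.7}, {"delta_pos": [-51, -25, 0], "turn": 0, "claw": 0.7}]'

```text
time_s: 6.18
tcp_pos: [0.6705, -0.1054, 0.2166]
ee_rot: [[0.192, -0.981, 0.0], [-0.981, -0.192, -0.0], [0.0, -0.0, -1.0]]
wrist_force: [0.9, -0.6, 0.2]
gripper_width: 0.704
gripper_force: 0.0
```

Emit:
drive_tool --moves '[{"delta_pos": [-40, -20, 0], "turn": 0, "claw": 0.7}, {"delta_pos": [-40, -20, 0], "turn": 0, "claw": 0.7}, {"delta_pos": [0, 0, 0], "turn": 0.157, "claw": 0.7}, {"delta_pos": [0, 0, 0], "turn": 0, "claw": 0.7}]'

```text
time_s: 6.68
tcp_pos: [0.6942, -0.0204, 0.2161]
ee_rot: [[0.039, -0.999, -0.0], [-0.999, -0.039, -0.0], [0.0, 0.0, -1.0]]
wrist_force: [-0.5, -0.5, 0.0]
gripper_width: 0.699
gripper_force: 0.0
```

```bash
python3 - <<'E'
from h import *
go([.6965,.0055,.086],2)
c=cap('wrist'); P=pts(c); m=(c['color'].max(2)<70)&(abs(P[...,2]-.12)<.005)&(abs(P[...,0]-.697)<.04)&(abs(P[...,1]-.005)<.04); q=P[m]
print(len(q),q.mean(0),cv2.minAreaRect((q[:,:2]*1000).astype(np.float32)))
c=cap('scene')
for k in ['orange','yellow','red','green','blue']:
    for b in blobs(c,k): print(b[:4])
E
```

```text
tcp [ 0.6942 -0.0204  0.2161] azy -177.8 tilt [-0. -0. -1.] shift [-25.8  -3.3 130.1] turn rad 0.004 F [-0.5 -0.5  0. ] w 0.699 gf 0.0 t 6.67
726 [0.69485536 0.00403417 0.11920658] ((694.8511352539062, 4.712896823883057), (18.518423080444336, 19.580101013183594), 2.3231899738311768)
('orange', [584.5, 173.3], 46, [0.7181, 0.6937, 0.0838])
('orange', [597.7, 176.6], 42, [0.7442, 0.7136, 0.0852])
('orange', [156.0, 364.1], 189, [0.5889, -0.4343, 0.1596])
('yellow', [175.5, 299.9], 138, [0.4655, -0.3531, 0.1135])
('yellow', [209.4, 338.4], 1060, [0.5745, -0.3309, 0.0985])
('green', [460.6, 77.0], 29, [0.2275, 0.7252, 0.0526])
('green', [269.7, 255.3], 66, [0.4335, -0.1136, 0.022])
('green', [284.9, 297.5], 719, [0.5462, -0.1382, 0.0064])
('blue', [423.7, 4.9], 103, [0.0519, 0.6721, 0.2258])
('blue', [420.6, 219.5], 202, [0.5585, 0.2829, 0.0068])
('blue', [70.9, 451.0], 1185, [0.595, -0.639, 0.0441])
```

Emit:
drive_tool --moves '[{"delta_pos": [-25, -2, 30], "turn": 0, "claw": 0.7}, {"delta_pos": [0, 0, 40], "turn": 0, "claw": 0.7}, {"delta_pos": [0, 0, 40], "turn": 0, "claw": 0.7}, {"delta_pos": [0, 0, 18], "turn": 0, "claw": 0.05}, {"delta_pos": [0, 0, 0], "turn": 0, "claw": 0.05}, {"delta_pos": [0, 0, 0], "turn": 0, "claw": 0.05}, {"delta_pos": [0, 0, 0], "turn": 0, "claw": 0.05}, {"delta_pos": [0, 0, 0], "turn": 0, "claw": 0.05}, {"delta_pos": [0, 0, 0], "turn": 0, "claw": 0.05}, {"delta_pos": [0, 0, 0], "turn": 0, "claw": 0.05}, {"delta_pos": [0, 0, 0], "turn": 0, "claw": 0.05}]'

```text
time_s: 8.15
tcp_pos: [0.6955, 0.0042, 0.0889]
ee_rot: [[0.036, -0.999, 0.0], [-0.999, -0.036, -0.0], [0.0, -0.0, -1.0]]
wrist_force: [-2.9, 0.5, 5.0]
gripper_width: 0.226
gripper_force: 30.0
```

Emit:
drive_tool --moves '[{"delta_pos": [15, 0, 0], "claw": 0.05}, {"delta_pos": [18, 0, 0], "claw": 0.05}, {"delta_pos": [18, 0, 0], "claw": 0.05}, {"delta_pos": [18, 0, 0], "claw": 0.05}, {"delta_pos": [18, 0, 0], "claw": 0.05}, {"delta_pos": [18, 0, 0], "claw": 0.05}, {"delta_pos": [15, 0, 0], "claw": 0.05}, {"delta_pos": [12, 0, 0], "claw": 0.05}, {"delta_pos": [6, 0, 0], "claw": 0.05}, {"delta_pos": [0, 0, 0], "claw": 0.05}, {"delta_pos": [0, 0, 0], "claw": 0.05}]'

```text
invalid input
```

Emit:
drive_tool --moves '[{"delta_pos": [15, 0, 0], "turn": 0, "claw": 0.05}, {"delta_pos": [18, 0, 0], "turn": 0, "claw": 0.05}, {"delta_pos": [18, 0, 0], "turn": 0, "claw": 0.05}, {"delta_pos": [18, 0, 0], "turn": 0, "claw": 0.05}, {"delta_pos": [18, 0, 0], "turn": 0, "claw": 0.05}, {"delta_pos": [18, 0, 0], "turn": 0, "claw": 0.05}, {"delta_pos": [15, 0, 0], "turn": 0, "claw": 0.05}, {"delta_pos": [12, 0, 0], "turn": 0, "claw": 0.05}, {"delta_pos": [6, 0, 0], "turn": 0, "claw": 0.05}, {"delta_pos": [0, 0, 0], "turn": 0, "claw": 0.05}, {"delta_pos": [0, 0, 0], "turn": 0, "claw": 0.05}]'

```text
time_s: 9.52
tcp_pos: [0.6986, -0.1343, 0.0889]
ee_rot: [[0.035, -0.999, -0.004], [-0.999, -0.035, -0.001], [0.0, 0.004, -1.0]]
wrist_force: [-7.5, -0.1, 8.2]
gripper_width: 0.229
gripper_force: 30.0
```

Emit:
drive_tool --moves '[{"delta_pos": [5, 1, 0], "turn": 0, "claw": 0.05}, {"delta_pos": [5, 1, 0], "turn": 0, "claw": 0.05}, {"delta_pos": [3, 0, 0], "turn": 0, "claw": 0.05}, {"delta_pos": [0, 0, 0], "turn": 0, "claw": 0.05}, {"delta_pos": [0, 0, 0], "turn": 0, "claw": 0.05}]'

```text
time_s: 10.15
tcp_pos: [0.6987, -0.1404, 0.0889]
ee_rot: [[0.037, -0.999, -0.0], [-0.999, -0.037, 0.007], [-0.007, 0.0, -1.0]]
wrist_force: [-5.6, 18.6, 10.0]
gripper_width: 0.226
gripper_force: 30.0
```

At the end stop (18.6 N, about 145 mm of travel). Release, raise and head to blue.

Emit:
drive_tool --moves '[{"delta_pos": [-3, 0, 0], "turn": 0, "claw": 0.7}, {"delta_pos": [0, 0, 0], "turn": 0, "claw": 0.7}, {"delta_pos": [0, 0, 0], "turn": 0, "claw": 0.7}, {"delta_pos": [0, 0, -50], "turn": 0, "claw": 0.7}, {"delta_pos": [0, 0, -50], "turn": 0, "claw": 0.7}, {"delta_pos": [0, 0, -60], "turn": 0, "claw": 0.7}, {"delta_pos": [-40, 49, 0], "turn": 0, "claw": 0.7}, {"delta_pos": [-40, 49, 0], "turn": 0, "claw": 0.7}, {"delta_pos": [-40, 49, 0], "turn": 0, "claw": 0.7}, {"delta_pos": [-40, 49, 0], "turn": 0, "claw": 0.7}, {"delta_pos": [-40, 49, 0], "turn": 0, "claw": 0.7}]'

```text
time_s: 11.52
tcp_pos: [0.4485, 0.0452, 0.2475]
ee_rot: [[0.035, -0.999, 0.001], [-0.999, -0.035, 0.0], [-0.0, -0.001, -1.0]]
wrist_force: [0.8, 1.9, 0.5]
gripper_width: 0.699
gripper_force: 0.0
```

```bash
python3 - <<'E'
from h import *
c=cap('scene'); save(c,'scene2'); np.savez('pics/scene2.npz',p=pts(c),c=c['color'])
for k in ['red','green','blue','yellow']:
    for b in blobs(c,k): print(b[:4])
P=pts(c);p=P; q=p[(c['color'].max(2)<70)&(abs(p[...,2]-.12)<.004)&(p[...,0]>.66)&(abs(p[...,1]+.145)<.03)]; print('post',len(q),q.mean(0) if len(q) else '')
d=cap('side'); save(d,'side2'); np.savez('pics/side2.npz',p=pts(d),c=d['color'])
for k in ['red','green','blue','yellow']:
    for b in blobs(d,k): print(b[:4])
go([.42,.277,.15],90)
E
```

```text
('red', [347.5, 217.8], 99, [0.4489, 0.1149, 0.0215])
('red', [379.0, 246.5], 597, [0.5601, 0.1368, 0.0066])
('red', [396.9, 286.0], 196, [0.7102, 0.0474, 0.1438])
('green', [450.3, 83.7], 149, [0.233, 0.683, 0.0526])
('green', [269.8, 255.5], 68, [0.4345, -0.1134, 0.0224])
('green', [284.9, 297.6], 716, [0.5461, -0.1383, 0.0066])
('green', [398.7, 295.8], 41, [0.7244, 0.0485, 0.1143])
('blue', [423.9, 5.3], 133, [0.0541, 0.6718, 0.2245])
('blue', [387.8, 186.0], 89, [0.4253, 0.271, 0.021])
('blue', [413.7, 216.2], 521, [0.5372, 0.2734, 0.0066])
('blue', [389.1, 299.6], 27, [0.7012, 0.0502, 0.0497])
('blue', [70.9, 450.9], 1185, [0.5955, -0.6392, 0.0439])
('yellow', [390.8, 296.0], 145, [0.7034, 0.047, 0.08])
('yellow', [175.6, 299.9], 138, [0.4654, -0.3529, 0.1137])
('yellow', [209.3, 338.4], 1066, [0.5747, -0.3311, 0.0985])
post 87 [ 0.69978313 -0.1386994   0.1200505 ]
('red', [259.1, 209.7], 217, [0.6892, -0.008, 0.1432])
('red', [248.2, 222.2], 51, [0.6681, 0.0565, 0.1402])
('red', [260.6, 301.3], 590, [0.5589, 0.1384, 0.0052])
('red', [304.5, 314.4], 184, [0.444, 0.1266, 0.0143]
[... 309 characters left out ...]
6], 172, [0.6853, -0.0059, 0.0464])
('blue', [249.5, 257.0], 47, [0.6681, 0.0581, 0.0452])
('blue', [223.9, 335.0], 771, [0.5375, 0.2747, 0.0053])
('blue', [264.3, 356.8], 238, [0.419, 0.2816, 0.0173])
('yellow', [313.4, 160.0], 126, [0.4731, 0.0721, 0.3451])
('yellow', [351.1, 159.7], 32, [0.4097, 0.0277, 0.3475])
('yellow', [367.5, 198.8], 275, [0.5722, -0.329, 0.0962])
('yellow', [406.5, 204.9], 97, [0.4591, -0.3449, 0.1058])
('yellow', [260.8, 233.2], 200, [0.6882, -0.0058, 0.079])
('yellow', [249.3, 245.8], 54, [0.6682, 0.0555, 0.0752])
tcp [0.4459 0.0462 0.2479] azy -177.7 tilt [-0.     0.001 -1.   ] shift [-231.5   16.6   98.2] turn rad -1.531 F [ 1.2 -0.5  0.4] w 0.701 gf 0.0 t 11.62
```

View pics/scene2.png

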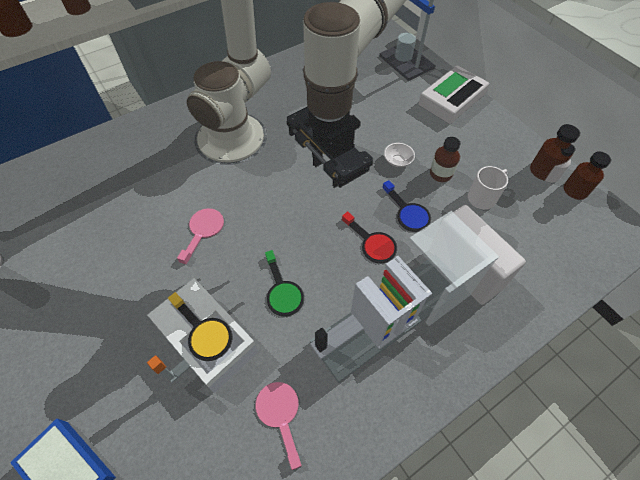

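The carriage is out, with its slots at about (395,290), the post at (321,340) and yellow raised at (210,338). Now the bystander, hood and carriage extents.

```bash
python3 - <<'E'
from h import *
d=np.load('pics/scene2.npz'); P,C=d['p'],d['c']
def reg(n,x0,y0,x1,y1,z0,z1):
    p=P[y0:y1,x0:x1].reshape(-1,3); q=p[(p[:,2]>z0)&(p[:,2]<z1)]
    print(n,len(q),np.percentile(q,[2,50,98],0).round(3).tolist(),cv2.minAreaRect((q[:,:2]*1000).astype(np.float32)))
reg('dish',380,138,418,172,.015,.04)
reg('bottle',428,132,465,185,.02,.14)
reg('mug',468,160,512,212,.05,.1)
reg('roof',405,200,500,290,.18,.2)
reg('carrtop',350,255,435,345,.17,.187)
d=np.load('pics/side2.npz'); P,C=d['p'],d['c']
reg('dish s',225,370,290,420,.015,.04)
reg('bottle s',155,335,210,415,.02,.14)
reg('roof s',145,190,240,245,.18,.2)
reg('carr s',200,150,300,260,.17,.187)
for k in ['red','green','yellow','blue']:
    m=mask(C,k)&(P[...,0]>.63)&(P[...,0]<.675)&(abs(P[...,1]-.02)<.07)&(P[...,2]>.025); q=P[m]
    print(k,np.percentile(q[:,2],[3,97]).round(4),[np.percentile(q[s][:,1],[2,98]).round(4) for s in (q[:,1]<.02,q[:,1]>.02)], np.polyfit(q[:,1],q[:,0],1).round(4))
E
```

```text
dish 337 [[0.317, 0.324, 0.015], [0.345, 0.383, 0.025], [0.398, 0.407, 0.033]] ((356.23248291015625, 366.47625732421875), (87.40850830078125, 89.79951477050781), 44.67715835571289)
bottle 864 [[0.44, 0.405, 0.025], [0.475, 0.423, 0.084], [0.498, 0.457, 0.132]] ((467.9476623535156, 433.17816162109375), (67.54508972167969, 59.6528434753418), 29.103591918945312)
mug 721 [[0.557, 0.436, 0.051], [0.592, 0.476, 0.073], [0.632, 0.516, 0.092]] ((587.5672607421875, 481.7815246582031), (78.52649688720703, 101.44674682617188), 34.781654357910156)
roof 1790 [[0.655, 0.073, 0.181], [0.728, 0.166, 0.199], [0.792, 0.236, 0.2]] ((722.7281494140625, 143.080322265625), (141.46746826171875, 192.89993286132812), 1.335525393486023)
carrtop 1867 [[0.67, -0.034, 0.172], [0.727, 0.015, 0.179], [0.773, 0.078, 0.183]] ((720.2379760742188, 23.151756286621094), (106.04666900634766, 115.72540283203125), 1.281914234161377)
dish s 896 [[0.314, 0.326, 0.015], [0.37, 0.354, 0.024], [0.398, 0.408, 0.031]] ((356.3420715332031, 366.5469970703125), (88.37944793701172, 88.86183166503906), 68.41763305664062)
bottle s 2379
[... 203 characters left out ...]
7], [0.714, 0.189, 0.199], [0.79, 0.241, 0.2]] ((723.121826171875, 145.45657348632812), (146.9263916015625, 196.94659423828125), 2.8854801654815674)
carr s 749 [[0.667, -0.031, 0.171], [0.719, 0.024, 0.177], [0.771, 0.081, 0.18]] ((721.09228515625, 23.187713623046875), (110.85391235351562, 120.92725372314453), 1.254125714302063)
red [0.1295 0.1459] [array([-0.0254,  0.0003]), array([0.0477, 0.0671])] [-0.021   0.6694]
green [0.0974 0.1141] [array([-0.0248,  0.0005]), array([0.0482, 0.0657])] [-0.0303  0.6696]
yellow [0.0633 0.0823] [array([-0.0251,  0.0005]), array([0.0465, 0.0679])] [-0.0313  0.67  ]
blue [0.0326 0.0505] [array([-0.0242,  0.0008]), array([0.0485, 0.0674])] [-0.0222  0.6695]
```

Emit:
drive_tool --moves '[{"delta_pos": [-58, 12, 0], "turn": 0, "claw": 0.7}, {"delta_pos": [-58, 12, 0], "turn": 0, "claw": 0.6}, {"delta_pos": [-58, 12, 20], "turn": -0.187, "claw": 0.6}]'

```text
time_s: 12.0
tcp_pos: [0.4089, 0.2195, 0.229]
ee_rot: [[0.225, -0.974, 0.004], [-0.974, -0.225, 0.003], [-0.002, -0.005, -1.0]]
wrist_force: [0.5, 0.9, -0.0]
gripper_width: 0.612
gripper_force: 0.0
```

Emit:
drive_tool --moves '[{"delta_pos": [-25, 15, 0], "turn": -0.187, "claw": 0.6}, {"delta_pos": [-25, 15, 0], "turn": -0.187, "claw": 0.6}, {"delta_pos": [0, 0, 10], "turn": -0.187, "claw": 0.6}, {"delta_pos": [0, 0, 10], "turn": -0.187, "claw": 0.6}, {"delta_pos": [0, 0, 10], "turn": -0.187, "claw": 0.6}, {"delta_pos": [0, 0, 10], "turn": -0.187, "claw": 0.6}, {"delta_pos": [0, 0, 10], "turn": -0.187, "claw": 0.6}, {"delta_pos": [0, 0, 0], "turn": 0, "claw": 0.6}]'

```text
time_s: 13.0
tcp_pos: [0.3642, 0.2549, 0.1769]
ee_rot: [[0.999, -0.042, -0.001], [-0.042, -0.999, -0.002], [-0.001, 0.002, -1.0]]
wrist_force: [1.0, 0.3, 0.2]
gripper_width: 0.599
gripper_force: 0.0
```

```bash
cat >> h.py <<'E'
def grip(col,near,zg=.011,cam='wrist',r=.05):
    """handle centre/yaw from top face of block (z=zg+.011), disc centre from glass"""
    c=cap(cam); P=pts(c); m=mask(c['color'],col)
    q=P[m&(abs(P[...,2]-zg-.011)<.004)&(np.hypot(P[...,0]-near[0],P[...,1]-near[1])<r)]
    print(cam,col,'handle',len(q), cv2.minAreaRect((q[:,:2]*1000).astype(np.float32)) if len(q)>8 else '', q.mean(0).round(4) if len(q) else '')
    q=P[m&(abs(P[...,2]-zg+.005)<.006)&(np.hypot(P[...,0]-near[0],P[...,1]-near[1])>.07)&(np.hypot(P[...,0]-near[0],P[...,1]-near[1])<.17)]
    if len(q): print('  disc',len(q),cv2.minEnclosingCircle((q[:,:2]*1000).astype(np.float32)),q.mean(0).round(4))
    return c
E
python3 - <<'E'
from h import *
c=grip('blue',(.422,.275)); save(c,'w1'); grip('blue',(.422,.275),cam='scene'); grip('blue',(.422,.275),cam='side')
go([.422,.277,.05],88)
E
```

```text
wrist blue handle 847 ((421.62335205078125, 274.1304931640625), (19.942880630493164, 25.707765579223633), 87.4845199584961) [0.4217 0.2741 0.0215]
  disc 4252 ((535.1554565429688, 272.7574462890625), 38.298095703125) [0.5203 0.2731 0.0058]
scene blue handle 57 ((422.9463195800781, 273.6690673828125), (26.738161087036133, 22.959962844848633), 0.766111433506012) [0.424  0.2739 0.022 ]
  disc 520 ((537.1669311523438, 273.88958740234375), 39.64807891845703) [0.5377 0.2736 0.0067]
side blue handle 112 ((422.20672607421875, 277.1810607910156), (22.38463020324707, 27.259492874145508), 86.32071685791016) [0.4221 0.2777 0.0211]
  disc 767 ((538.4119873046875, 274.00555419921875), 41.995174407958984) [0.5371 0.2744 0.0054]
tcp [0.3644 0.2556 0.178 ] azy -92.4 tilt [ 0.001  0.001 -1.   ] shift [ 56.6 -23.7 128. ] turn rad -0.007 F [ 0.4 -0.  -0.7] w 0.6 gf 0.0 t 13.15
```

View pics/w1.png

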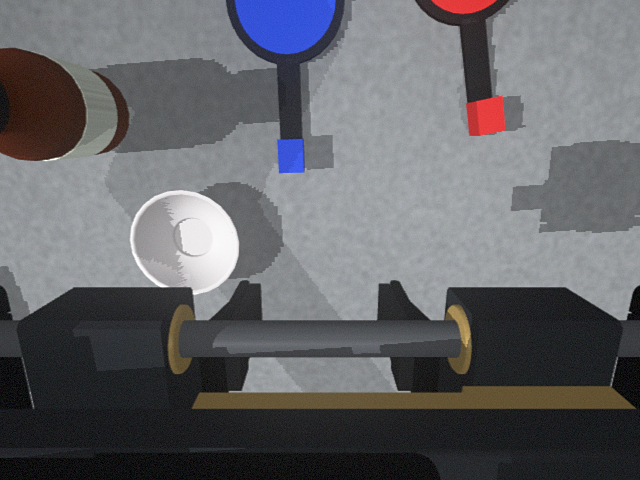

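The wrist view shows the blue handle at (291,155), the dish at (185,242) and the bottle at (60,105), so there is room for the fingers. Grasp blue.

Emit:
drive_tool --moves '[{"delta_pos": [56, -21, 0], "turn": -0.02, "claw": 0.55}, {"delta_pos": [0, 0, 55], "turn": 0, "claw": 0.55}, {"delta_pos": [0, 0, 55], "turn": 0, "claw": 0.55}, {"delta_pos": [0, 0, 45], "turn": 0, "claw": 0.55}, {"delta_pos": [0, 0, 19], "turn": 0, "claw": 0.55}, {"delta_pos": [0, 0, 0], "turn": 0, "claw": 0.05}, {"delta_pos": [0, 0, 0], "turn": 0, "claw": 0.05}, {"delta_pos": [0, 0, 0], "turn": 0, "claw": 0.05}, {"delta_pos": [0, 0, 0], "turn": 0, "claw": 0.05}, {"delta_pos": [0, 0, 0], "turn": 0, "claw": 0.05}, {"delta_pos": [0, 0, 0], "turn": 0, "claw": 0.05}]'

```text
time_s: 14.52
tcp_pos: [0.4209, 0.2748, 0.0043]
ee_rot: [[1.0, -0.019, 0.001], [-0.019, -1.0, 0.001], [0.001, -0.001, -1.0]]
wrist_force: [-0.9, 0.9, 6.0]
gripper_width: 0.229
gripper_force: 30.0
```

Emit:
drive_tool --moves '[{"delta_pos": [0, 0, -30], "turn": 0, "claw": 0.05}, {"delta_pos": [0, 0, -60], "turn": 0, "claw": 0.05}, {"delta_pos": [5, 40, 0], "turn": 0, "claw": 0.05}, {"delta_pos": [10, 45, 0], "turn": 0, "claw": 0.05}, {"delta_pos": [10, 45, 0], "turn": 0, "claw": 0.05}, {"delta_pos": [10, 45, 0], "turn": 0, "claw": 0.05}, {"delta_pos": [10, 40, 0], "turn": 0, "claw": 0.05}, {"delta_pos": [5, 25, 0], "turn": 0, "claw": 0.05}, {"delta_pos": [0, 10, 36], "turn": -0.042, "claw": 0.05}, {"delta_pos": [0, 0, 0], "turn": 0, "claw": 0.05}]'

```text
time_s: 15.78
tcp_pos: [0.4631, 0.0219, 0.0554]
ee_rot: [[1.0, 0.02, -0.007], [0.02, -1.0, -0.002], [-0.007, 0.002, -1.0]]
wrist_force: [-0.3, 0.4, 0.1]
gripper_width: 0.227
gripper_force: 30.0
```

```bash
cat >> h.py <<'E'
def held(col,zd):
    """disc glass centre seen by scene, side at about height zd (top face zd+.003)"""
    for n in ['scene','side']:
        c=cap(n); m=mask(c['color'],col).astype(np.uint8); P=pts(c); s=monitor.sense()['tcp_pos']
        g=m.astype(bool)&(abs(P[...,2]-zd-.003)<.012)&(np.hypot(P[...,0]-s[0]-.115,P[...,1]-s[1])<.055)
        q=P[g]
        if len(q)>30:
            A=np.c_[q[:,:2]-q[:,:2].mean(0),np.ones(len(q))]; k=np.linalg.lstsq(A,q[:,2],rcond=None)[0]
            print(n,'disc',len(q),np.array(cv2.minEnclosingCircle((q[:,:2]*1000).astype(np.float32))[0]).round(1),q.mean(0).round(4),'slope',k[:2].round(3))
    return c
E
python3 - <<'E'
from h import *
go([.480,.0225,.058],91.4); held('blue',.0567)
E
```

```text
tcp [0.4631 0.0219 0.0554] azy -88.8 tilt [-0.007 -0.002 -1.   ] shift [16.9 -0.3 -2.7] turn rad -0.004 F [-0.3  0.4  0.1] w 0.227 gf 30.0 t 15.78
scene disc 719 [579.5  24.5] [0.5804 0.0243 0.0566] slope [-0.006 -0.006]
side disc 339 [584.3  28. ] [0.5854 0.0353 0.0568] slope [-0.01   0.006]
```

Emit:
drive_tool --moves '[{"delta_pos": [0, 3.5, -3], "turn": 0, "claw": 0.05}, {"delta_pos": [15, 0, 0], "turn": 0, "claw": 0.05}, {"delta_pos": [15, 0, 0], "turn": 0, "claw": 0.05}, {"delta_pos": [15, 0, 0], "turn": 0, "claw": 0.05}, {"delta_pos": [15, 0, 0], "turn": 0, "claw": 0.05}, {"delta_pos": [12, 0, 0], "turn": 0, "claw": 0.05}, {"delta_pos": [12, 0, 0], "turn": 0, "claw": 0.05}, {"delta_pos": [0, 0, 0], "turn": 0, "claw": 0.05}]'

```text
time_s: 16.88
tcp_pos: [0.5507, 0.0218, 0.0603]
ee_rot: [[1.0, 0.023, 0.0], [0.023, -1.0, -0.0], [0.0, 0.0, -1.0]]
wrist_force: [-0.3, -0.4, -1.1]
gripper_width: 0.228
gripper_force: 30.0
```

Emit:
drive_tool --moves '[{"delta_pos": [10, 1, 2], "turn": 0, "claw": 0.05}, {"delta_pos": [10, 0.5, 0], "turn": 0, "claw": 0.05}, {"delta_pos": [10, 0, 0], "turn": 0, "claw": 0.05}, {"delta_pos": [10, 0, 0], "turn": 0, "claw": 0.05}, {"delta_pos": [5, 0, 0], "turn": 0, "claw": 0.05}, {"delta_pos": [0, 0, 0], "turn": 0, "claw": 0.05}]'

```text
time_s: 17.62
tcp_pos: [0.5951, 0.0215, 0.0584]
ee_rot: [[1.0, 0.023, -0.0], [0.023, -1.0, 0.0], [-0.0, -0.0, -1.0]]
wrist_force: [0.6, -0.6, 0.0]
gripper_width: 0.227
gripper_force: 30.0
```

Emit:
drive_tool --moves '[{"delta_pos": [3, 0, 1], "turn": 0, "claw": 0.05}, {"delta_pos": [2, 0, 1], "turn": 0, "claw": 0.05}, {"delta_pos": [2, 0, 0], "turn": 0, "claw": 0.05}, {"delta_pos": [0, 0, 0], "turn": 0, "claw": 0.05}]'

```text
time_s: 18.12
tcp_pos: [0.6006, 0.0214, 0.0561]
ee_rot: [[1.0, 0.023, -0.003], [0.023, -1.0, -0.0], [-0.003, 0.0, -1.0]]
wrist_force: [-4.0, 1.0, 1.2]
gripper_width: 0.225
gripper_force: 30.0
```

Emit:
drive_tool --moves '[{"delta_pos": [1, 0, 1], "turn": 0, "claw": 0.05}, {"delta_pos": [0, 0, 1], "turn": 0, "claw": 0.05}, {"delta_pos": [0, 0, 0], "turn": 0, "claw": 0.05}]'

```text
time_s: 18.5
tcp_pos: [0.6006, 0.0213, 0.054]
ee_rot: [[1.0, 0.023, -0.005], [0.023, -1.0, -0.001], [-0.005, 0.001, -1.0]]
wrist_force: [-6.6, 0.2, 2.2]
gripper_width: 0.225
gripper_force: 30.0
```

Emit:
drive_tool --moves '[{"delta_pos": [-1, 0, 0], "turn": 0, "claw": 0.5}, {"delta_pos": [0, 0, 0], "turn": 0, "claw": 0.5}, {"delta_pos": [0, 0, 0], "turn": 0, "claw": 0.5}, {"delta_pos": [0, 0, -20], "turn": 0, "claw": 0.5}, {"delta_pos": [0, 0, -40], "turn": 0, "claw": 0.5}, {"delta_pos": [-60, 0, -50], "turn": 0, "claw": 0.5}, {"delta_pos": [-60, 0, -20], "turn": 0, "claw": 0.5}, {"delta_pos": [0, 0, 0], "turn": 0, "claw": 0.5}]'

```text
time_s: 19.5
tcp_pos: [0.4923, 0.0189, 0.1767]
ee_rot: [[1.0, 0.024, 0.003], [0.024, -1.0, 0.002], [0.004, -0.002, -1.0]]
wrist_force: [-0.2, -0.1, -0.6]
gripper_width: 0.504
gripper_force: 0.0
```

```bash
cat >> h.py <<'E'
def state():
    for n in ['scene','side']:
        c=cap(n)
        for k in ['red','green','blue','yellow']:
            for b in blobs(c,k):
                if .35<b[3][0]<.8 and -.5<b[3][1]<.35: print(n,b[:4])
    return c
E
python3 - <<'E'
from h import *
go([.46,-.355,.18],101); c=cap('side'); save(c,'side3'); state()
im=cv2.imread('pics/side3.png')[150:310,180:420]; cv2.imwrite('pics/s3.png',cv2.resize(im,None,fx=3,fy=3,interpolation=cv2.INTER_CUBIC))
E
```

```text
tcp [0.4923 0.0189 0.1767] azy -88.6 tilt [ 0.003  0.002 -1.   ] shift [-41.3 373.   -4.1] turn rad -0.168 F [-0.2 -0.1 -0.6] w 0.504 gf 0.0 t 19.5
scene ('red', [347.4, 217.8], 100, [0.4485, 0.1154, 0.0205])
scene ('red', [379.0, 246.6], 595, [0.5604, 0.1368, 0.0065])
scene ('red', [396.9, 286.0], 200, [0.7094, 0.0475, 0.1438])
scene ('green', [269.9, 255.6], 70, [0.4349, -0.113, 0.0221])
scene ('green', [394.0, 290.1], 55, [0.7079, 0.0483, 0.1146])
scene ('green', [285.0, 297.6], 709, [0.5466, -0.1381, 0.0065])
scene ('blue', [353.9, 270.8], 122, [0.604, 0.0187, 0.0715])
scene ('yellow', [390.7, 295.9], 146, [0.7029, 0.0475, 0.0795])
scene ('yellow', [175.6, 299.9], 137, [0.4654, -0.3529, 0.1134])
scene ('yellow', [209.4, 338.5], 1065, [0.5748, -0.3311, 0.0984])
side ('red', [259.0, 209.7], 215, [0.6895, -0.0094, 0.1432])
side ('red', [248.2, 222.2], 51, [0.6684, 0.0558, 0.1395])
side ('red', [260.5, 301.3], 591, [0.5594, 0.1392, 0.0051])
side ('red', [304.5, 314.4], 184, [0.4441, 0.1263, 0.0156])
side ('green', [260.9, 222.1], 177, [0.6866, -0.0064, 0.1105])
side ('green', [248.5, 234.1], 47, [0.6682, 0.055, 0.1081])
side ('green', [335.2, 256.1], 362, [0.5461, -0.1361, 0.0046])
side ('green', [366.1, 272.5], 128, [0.4305, -0.1052, 0.0152])
side ('blue', [255.4, 241.9], 54, [0.694, 0.0047, 0.0548])
side ('blue', [266.4, 245.4], 77, [0.6726, -0.0114, 0.0468])
side ('blue', [278.8, 254.4], 150, [0.5986, 0.0292, 0.0639])
side ('blue', [249.6, 257.0], 47, [0.6686, 0.0562, 0.0451])
side ('yellow', [322.6, 188.4], 60, [0.4721, 0.0334, 0.2722])
side ('yellow', [367.4, 198.8], 272, [0.5733, -0.3291, 0.0963])
side ('yellow', [406.6, 204.8], 101, [0.4599, -0.3455, 0.1055])
side ('yellow', [260.8, 233.4], 204, [0.6877, -0.0053, 0.078])
side ('yellow', [249.4, 246.3], 60, [0.6684, 0.0547, 0.0748])
```

View pics/s3.png

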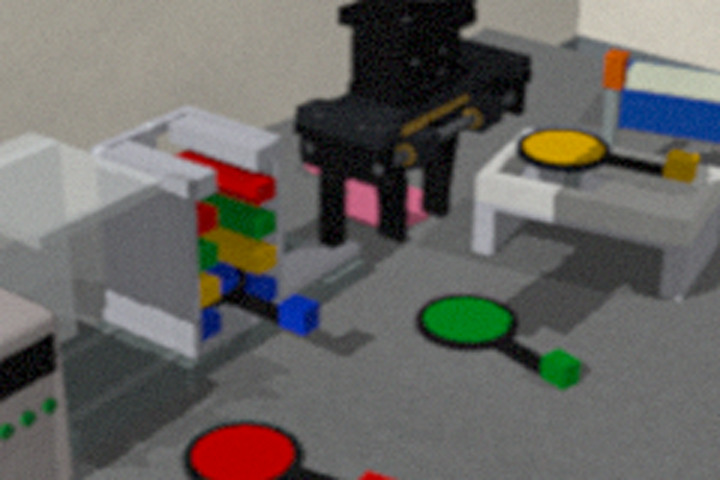

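The side crop shows blue home in the lowest slot, with its handle at (298,315), and the yellow filter raised at (560,150). Next is yellow.

Emit:
drive_tool --moves '[{"delta_pos": [-12, 54, -5], "turn": 0, "claw": 0.55}, {"delta_pos": [-12, 54, -5], "turn": 0, "claw": 0.55}, {"delta_pos": [-12, 54, -5], "turn": 0, "claw": 0.55}, {"delta_pos": [-12, 54, -5], "turn": 0, "claw": 0.55}, {"delta_pos": [-12, 54, -5], "turn": 0, "claw": 0.55}, {"delta_pos": [-12, 54, -5], "turn": 0, "claw": 0.55}, {"delta_pos": [-12, 54, -5], "turn": 0, "claw": 0.55}, {"delta_pos": [0, 0, 0], "turn": -0.17, "claw": 0.55}, {"delta_pos": [0, 0, 0], "turn": 0, "claw": 0.55}]'

```text
time_s: 20.78
tcp_pos: [0.4197, -0.362, 0.2078]
ee_rot: [[0.982, 0.188, -0.002], [0.188, -0.982, 0.001], [-0.002, -0.001, -1.0]]
wrist_force: [-0.6, 0.4, 1.4]
gripper_width: 0.552
gripper_force: 0.0
```

```bash
python3 - <<'E'
from h import *
grip('yellow',(.4617,-.3533),.1025); go([.4617,-.3533,.096],101.2)
E
```

```text
wrist yellow handle 171 ((460.0006408691406, -353.8306884765625), (25.085956573486328, 18.622758865356445), 11.343188285827637) [ 0.4582 -0.3575  0.1135]
  disc 5617 ((567.668701171875, -332.386962890625), 37.41521453857422) [ 0.5552 -0.335   0.0978]
tcp [ 0.4198 -0.3613  0.2081] azy -79.1 tilt [-0.002  0.001 -1.   ] shift [4.28e+01 1.00e-01 1.12e+02] turn rad -0.006 F [-0.3  0.7 -0. ] w 0.552 gf 0.0 t 20.82
```

Emit:
drive_tool --moves '[{"delta_pos": [41.5, 0, 0], "turn": 0, "claw": 0.55}, {"delta_pos": [0, 0, 50], "turn": 0, "claw": 0.55}, {"delta_pos": [0, 0, 45], "turn": 0, "claw": 0.55}, {"delta_pos": [0, 0, 17], "turn": 0, "claw": 0.55}, {"delta_pos": [0, 0, 0], "turn": 0, "claw": 0.05}, {"delta_pos": [0, 0, 0], "turn": 0, "claw": 0.05}, {"delta_pos": [0, 0, 0], "turn": 0, "claw": 0.05}, {"delta_pos": [0, 0, 0], "turn": 0, "claw": 0.05}, {"delta_pos": [0, 0, 0], "turn": 0, "claw": 0.05}, {"delta_pos": [0, 0, 0], "turn": 0, "claw": 0.05}]'

```text
time_s: 22.08
tcp_pos: [0.4607, -0.353, 0.098]
ee_rot: [[0.981, 0.192, 0.002], [0.192, -0.981, -0.001], [0.001, 0.001, -1.0]]
wrist_force: [0.4, -0.5, 2.1]
gripper_width: 0.228
gripper_force: 30.0
```

Emit:
drive_tool --moves '[{"delta_pos": [0, 0, -20], "turn": 0, "claw": 0.05}, {"delta_pos": [0, 0, -30], "turn": 0, "claw": 0.05}, {"delta_pos": [8, -40, 0], "turn": 0, "claw": 0.05}, {"delta_pos": [11, -56, 0], "turn": 0, "claw": 0.05}, {"delta_pos": [11, -56, 0], "turn": 0, "claw": 0.05}, {"delta_pos": [11, -56, 0], "turn": 0, "claw": 0.05}, {"delta_pos": [11, -56, 0], "turn": 0, "claw": 0.05}, {"delta_pos": [11, -56, 0], "turn": 0, "claw": 0.05}, {"delta_pos": [8, -42, 0], "turn": 0, "claw": 0.05}, {"delta_pos": [0, 0, 30], "turn": 0.17, "claw": 0.05}, {"delta_pos": [0, 0, 24], "turn": 0, "claw": 0.05}, {"delta_pos": [0, 0, 0], "turn": 0, "claw": 0.05}]'

```text
time_s: 23.58
tcp_pos: [0.4584, 0.0156, 0.0917]
ee_rot: [[1.0, 0.023, -0.005], [0.023, -1.0, -0.002], [-0.005, 0.002, -1.0]]
wrist_force: [0.6, -0.5, -1.4]
gripper_width: 0.229
gripper_force: 30.0
```

```bash
python3 - <<'E'
from h import *
go([.463,.0185,.0925],91.3); held('yellow',.089); state()
E
```

```text
tcp [0.4584 0.0156 0.0917] azy -88.7 tilt [-0.005 -0.002 -1.   ] shift [ 4.7 -2.8 -0.9] turn rad 0.001 F [ 0.6 -0.5 -1.4] w 0.229 gf 30.0 t 23.57
scene disc 749 [573.5  18.7] [0.5735 0.018  0.0906] slope [ 0.    -0.001]
side disc 369 [576.5  22.5] [0.5758 0.0269 0.0907] slope [-0.007  0.008]
scene ('red', [347.4, 217.9], 101, [0.4491, 0.1153, 0.0207])
scene ('red', [379.0, 246.5], 594, [0.5601, 0.1367, 0.0066])
scene ('red', [396.9, 286.0], 202, [0.7107, 0.0473, 0.1439])
scene ('green', [269.6, 256.0], 67, [0.436, -0.1145, 0.0221])
scene ('green', [396.1, 292.0], 38, [0.713, 0.0491, 0.114])
scene ('green', [284.7, 297.5], 704, [0.5456, -0.1391, 0.0066])
scene ('yellow', [321.2, 223.6], 44, [0.4733, 0.0147, 0.1087])
scene ('yellow', [347.2, 257.3], 754, [0.5762, 0.0185, 0.0933])
scene ('yellow', [390.6, 295.8], 146, [0.7035, 0.0472, 0.0802])
side ('red', [259.1, 209.7], 220, [0.6893, -0.008, 0.1431])
side ('red', [248.1, 222.3], 52, [0.668, 0.0557, 0.1397])
side ('red', [260.5, 301.3], 586, [0.5588, 0.1389, 0.0053])
side ('red', [304.4, 314.3], 183, [0.4438, 0.1269, 0.0152])
side ('green', [261.1, 222.2], 175, [0.6842, -0.007, 0.1109])
side ('green', [248.8, 234.2], 41, [0.668, 0.0568, 0.1082])
side ('green', [342.4, 256.4], 162, [0.527, -0.147, 0.0047])
side ('green', [366.3, 272.5], 129, [0.4302, -0.1045, 0.0149])
side ('blue', [255.4, 242.1], 54, [0.6943, 0.0058, 0.0548])
side ('blue', [266.1, 245.1], 67, [0.6732, -0.007, 0.0482])
side ('blue', [249.6, 256.9], 47, [0.6685, 0.0572, 0.0461])
side ('blue', [277.8, 257.4], 64, [0.5943, 0.0328, 0.0557])
side ('yellow', [337.3, 226.1], 59, [0.4383, 0.0217, 0.1905])
side ('yellow', [260.8, 233.4], 202, [0.6872, -0.0063, 0.0786])
side ('yellow', [286.7, 246.6], 403, [0.5757, 0.0285, 0.0923])
side ('yellow', [249.4, 246.3], 60, [0.6684, 0.0553, 0.0742])
side ('yellow', [332.1, 259.5], 91, [0.4502, 0.0168, 0.1027])
```

Emit:
drive_tool --moves '[{"delta_pos": [0, -2, 0], "turn": 0, "claw": 0.05}, {"delta_pos": [15, 0, 0], "turn": 0, "claw": 0.05}, {"delta_pos": [15, 0, 0], "turn": 0, "claw": 0.05}, {"delta_pos": [12, 0, 0], "turn": 0, "claw": 0.05}, {"delta_pos": [0, 0, 0], "turn": 0, "claw": 0.05}]'

```text
time_s: 24.4
tcp_pos: [0.5034, 0.0192, 0.093]
ee_rot: [[1.0, 0.023, 0.0], [0.023, -1.0, -0.0], [0.0, 0.0, -1.0]]
wrist_force: [-0.1, -0.2, -0.6]
gripper_width: 0.228
gripper_force: 30.0
```

```bash
python3 - <<'E'
from h import *
go([.6,.0213,.0925],91.3); held('yellow',.089)
E
```

```text
tcp [0.5034 0.0192 0.093 ] azy -88.7 tilt [ 0. -0. -1.] shift [96.6  0.1  0.5] turn rad -0.0 F [-0.1 -0.2 -0.6] w 0.228 gf 30.0 t 24.4
scene disc 691 [617.5  23.1] [0.6145 0.0229 0.0926] slope [-0.003 -0.004]
side disc 352 [620.6  26.1] [0.6192 0.0304 0.0908] slope [-0.008  0.008]
```

Emit:
drive_tool --moves '[{"delta_pos": [15, 0, 0], "turn": 0, "claw": 0.05}, {"delta_pos": [15, 0, 0], "turn": 0, "claw": 0.05}, {"delta_pos": [15, 0, 0], "turn": 0, "claw": 0.05}, {"delta_pos": [15, 0, 0], "turn": 0, "claw": 0.05}, {"delta_pos": [15, 0, 0], "turn": 0, "claw": 0.05}, {"delta_pos": [10, 0, 0], "turn": 0, "claw": 0.05}, {"delta_pos": [5, 0, 0], "turn": 0, "claw": 0.05}, {"delta_pos": [0, 0, 0], "turn": 0, "claw": 0.05}]'

```text
time_s: 25.5
tcp_pos: [0.5923, 0.0212, 0.0932]
ee_rot: [[1.0, 0.023, -0.0], [0.023, -1.0, -0.0], [-0.0, -0.0, -1.0]]
wrist_force: [-0.5, -0.3, -0.9]
gripper_width: 0.225
gripper_force: 30.0
```

Emit:
drive_tool --moves '[{"delta_pos": [4, 0, 1], "turn": 0, "claw": 0.05}, {"delta_pos": [3, 0, 1], "turn": 0, "claw": 0.05}, {"delta_pos": [2, 0, 0], "turn": 0, "claw": 0.05}, {"delta_pos": [1, 0, 1], "turn": 0, "claw": 0.05}, {"delta_pos": [0, 0, 0.5], "turn": 0, "claw": 0.05}, {"delta_pos": [0, 0, 0], "turn": 0, "claw": 0.05}]'

```text
time_s: 26.25
tcp_pos: [0.6021, 0.0214, 0.0898]
ee_rot: [[1.0, 0.023, -0.0], [0.023, -1.0, -0.0], [-0.0, 0.0, -1.0]]
wrist_force: [-1.1, 0.8, 0.1]
gripper_width: 0.23
gripper_force: 30.0
```

Emit:
drive_tool --moves '[{"delta_pos": [1.5, 0, 0], "turn": 0, "claw": 0.05}, {"delta_pos": [1.5, 0, 0.5], "turn": 0, "claw": 0.05}, {"delta_pos": [0, 0, 0], "turn": 0, "claw": 0.05}]'

```text
time_s: 26.62
tcp_pos: [0.6024, 0.0211, 0.0886]
ee_rot: [[1.0, 0.023, -0.006], [0.023, -1.0, -0.001], [-0.006, 0.001, -1.0]]
wrist_force: [-6.9, 0.2, 1.0]
gripper_width: 0.228
gripper_force: 30.0
```

Emit:
drive_tool --moves '[{"delta_pos": [-2, 0, 0], "turn": 0, "claw": 0.5}, {"delta_pos": [0, 0, 0], "turn": 0, "claw": 0.5}, {"delta_pos": [0, 0, 0], "turn": 0, "claw": 0.5}, {"delta_pos": [0, 0, -25], "turn": 0, "claw": 0.5}, {"delta_pos": [0, 0, -50], "turn": 0, "claw": 0.5}, {"delta_pos": [-53, 29, 0], "turn": 0, "claw": 0.55}, {"delta_pos": [-53, 29, 0], "turn": 0, "claw": 0.55}, {"delta_pos": [-53, 29, 0], "turn": 0, "claw": 0.55}, {"delta_pos": [-53, 29, 0], "turn": 0, "claw": 0.55}, {"delta_pos": [0, 0, 0], "turn": 0.123, "claw": 0.55}, {"delta_pos": [0, 0, 0], "turn": 0.123, "claw": 0.55}, {"delta_pos": [0, 0, 0], "turn": 0, "claw": 0.55}]'

```text
time_s: 28.12
tcp_pos: [0.3943, -0.0995, 0.1648]
ee_rot: [[0.976, -0.22, 0.001], [-0.22, -0.976, 0.0], [0.001, -0.0, -1.0]]
wrist_force: [-0.1, 0.2, 0.0]
gripper_width: 0.549
gripper_force: 0.0
```

```bash
python3 - <<'E'
from h import *
state(); grip('green',(.433,-.1125)); go([.433,-.1125,.0045],90-12.8)
E
```

```text
scene ('red', [347.4, 217.8], 100, [0.4488, 0.1153, 0.021])
scene ('red', [379.0, 246.5], 598, [0.5601, 0.1373, 0.0066])
scene ('red', [397.1, 286.2], 198, [0.7111, 0.0472, 0.1436])
scene ('green', [269.7, 255.6], 74, [0.4354, -0.1136, 0.0217])
scene ('green', [284.8, 297.6], 717, [0.5464, -0.1387, 0.0066])
scene ('green', [399.2, 295.6], 31, [0.7237, 0.049, 0.1132])
scene ('blue', [351.6, 273.4], 43, [0.6046, 0.0123, 0.0655])
scene ('yellow', [354.7, 264.6], 130, [0.6041, 0.0185, 0.1028])
scene ('yellow', [391.9, 298.7], 162, [0.7129, 0.0413, 0.0886])
side ('red', [259.1, 209.7], 215, [0.6891, -0.0079, 0.1432])
side ('red', [248.1, 222.3], 51, [0.6681, 0.0564, 0.1404])
side ('red', [260.5, 301.3], 591, [0.5589, 0.1389, 0.0052])
side ('red', [304.5, 314.3], 185, [0.4439, 0.1268, 0.015])
side ('green', [260.9, 222.3], 184, [0.6868, -0.0058, 0.1098])
side ('green', [248.7, 234.5], 49, [0.668, 0.056, 0.1075])
side ('green', [335.3, 256.1], 364, [0.545, -0.1375, 0.0045])
side ('green', [366.1, 272.5], 128, [0.43, -0.1048, 0.0146])
side ('blue', [255.6, 242.9], 41, [0.688, 0.0102, 0.0543]
[... 187 characters left out ...]
e ('yellow', [388.7, 189.0], 62, [0.3784, -0.0725, 0.2612])
side ('yellow', [254.5, 230.3], 71, [0.6987, 0.0041, 0.087])
side ('yellow', [266.3, 234.2], 80, [0.6726, -0.0132, 0.0797])
side ('yellow', [278.8, 242.8], 148, [0.5979, 0.0292, 0.0965])
side ('yellow', [249.4, 246.2], 60, [0.6686, 0.055, 0.0742])
wrist green handle 464 ((432.6111145019531, -113.60955810546875), (18.7801513671875, 24.841800689697266), 77.24223327636719) [ 0.4333 -0.1138  0.0215]
  disc 6245 ((544.162841796875, -139.35879516601562), 37.86680603027344) [ 0.5354 -0.1377  0.0058]
tcp [ 0.3942 -0.0993  0.1644] azy -102.7 tilt [ 0.  0. -1.] shift [ 40.7   4.4 159.9] turn rad 0.002 F [ 0.6 -0.6 -0.3] w 0.549 gf 0.0 t 28.27
```

Emit:
drive_tool --moves '[{"delta_pos": [41, 5.4, 0], "turn": 0, "claw": 0.55}, {"delta_pos": [0, 0, 55], "turn": 0, "claw": 0.55}, {"delta_pos": [0, 0, 55], "turn": 0, "claw": 0.55}, {"delta_pos": [0, 0, 35], "turn": 0, "claw": 0.55}, {"delta_pos": [0, 0, 15], "turn": 0, "claw": 0.55}, {"delta_pos": [0, 0, 0], "turn": 0, "claw": 0.05}, {"delta_pos": [0, 0, 0], "turn": 0, "claw": 0.05}, {"delta_pos": [0, 0, 0], "turn": 0, "claw": 0.05}, {"delta_pos": [0, 0, 0], "turn": 0, "claw": 0.05}, {"delta_pos": [0, 0, 0], "turn": 0, "claw": 0.05}, {"delta_pos": [0, 0, 0], "turn": 0, "claw": 0.05}]'

```text
time_s: 29.65
tcp_pos: [0.4335, -0.1137, 0.0052]
ee_rot: [[0.975, -0.221, 0.002], [-0.221, -0.975, 0.0], [0.002, -0.0, -1.0]]
wrist_force: [-1.0, 2.0, 5.6]
gripper_width: 0.228
gripper_force: 30.0
```

Emit:
drive_tool --moves '[{"delta_pos": [0, 0, -30], "turn": 0, "claw": 0.05}, {"delta_pos": [0, 0, -50], "turn": 0, "claw": 0.05}, {"delta_pos": [0, 0, -50], "turn": 0, "claw": 0.05}, {"delta_pos": [3, -46, 0], "turn": 0, "claw": 0.05}, {"delta_pos": [3, -46, 0], "turn": 0, "claw": 0.05}, {"delta_pos": [3, -46, 0], "turn": 0, "claw": 0.05}, {"delta_pos": [0, 0, 0], "turn": -0.123, "claw": 0.05}, {"delta_pos": [0, 0, 12], "turn": -0.123, "claw": 0.05}, {"delta_pos": [0, 0, 0], "turn": 0, "claw": 0.05}, {"delta_pos": [0, 0, 0], "turn": 0, "claw": 0.05}]'

```text
time_s: 30.9
tcp_pos: [0.472, 0.0187, 0.1225]
ee_rot: [[1.0, 0.021, 0.0], [0.021, -1.0, -0.0], [0.0, 0.0, -1.0]]
wrist_force: [0.3, -0.0, -0.2]
gripper_width: 0.225
gripper_force: 30.0
```

```bash
python3 - <<'E'
from h import *
go([.5034,.0191,.1232],91.3); held('green',.121)
E
```

```text
tcp [0.472  0.0187 0.1225] azy -88.8 tilt [ 0. -0. -1.] shift [31.4  0.2 -0.7] turn rad -0.001 F [ 0.3 -0.  -0.2] w 0.225 gf 30.0 t 30.9
scene disc 761 [586.4  20.7] [0.5873 0.0214 0.1234] slope [-0.006 -0.002]
side disc 353 [586.4  21.5] [0.5879 0.0281 0.1221] slope [-0.001  0.007]
```

Emit:
drive_tool --moves '[{"delta_pos": [15, 0, -1], "turn": 0, "claw": 0.05}, {"delta_pos": [15, 0, 0], "turn": 0, "claw": 0.05}, {"delta_pos": [15, 0, 0], "turn": 0, "claw": 0.05}, {"delta_pos": [15, 0, 0], "turn": 0, "claw": 0.05}, {"delta_pos": [15, 0, 0], "turn": 0, "claw": 0.05}, {"delta_pos": [15, 0, 0], "turn": 0, "claw": 0.05}, {"delta_pos": [15, 0, 0], "turn": 0, "claw": 0.05}, {"delta_pos": [12, 0, 0], "turn": 0, "claw": 0.05}, {"delta_pos": [5, 0, 0], "turn": 0, "claw": 0.05}, {"delta_pos": [0, 0, 0], "turn": 0, "claw": 0.05}]'

```text
time_s: 32.25
tcp_pos: [0.594, 0.0217, 0.1231]
ee_rot: [[1.0, 0.023, -0.0], [0.023, -1.0, -0.0], [-0.0, 0.0, -1.0]]
wrist_force: [-0.1, -0.1, -0.5]
gripper_width: 0.226
gripper_force: 30.0
```

Emit:
drive_tool --moves '[{"delta_pos": [3, 0, 1], "turn": 0, "claw": 0.05}, {"delta_pos": [2, 0, 1], "turn": 0, "claw": 0.05}, {"delta_pos": [2, 0, 1], "turn": 0, "claw": 0.05}, {"delta_pos": [1.5, 0, 0.5], "turn": 0, "claw": 0.05}, {"delta_pos": [1.5, 0, 0], "turn": 0, "claw": 0.05}, {"delta_pos": [0, 0, 0], "turn": 0, "claw": 0.05}]'

```text
time_s: 33.0
tcp_pos: [0.6026, 0.0217, 0.1194]
ee_rot: [[1.0, 0.023, -0.003], [0.023, -1.0, -0.0], [-0.003, 0.0, -1.0]]
wrist_force: [-5.1, -0.2, 1.7]
gripper_width: 0.224
gripper_force: 30.0
```

Emit:
drive_tool --moves '[{"delta_pos": [-1.5, 0, 0], "turn": 0, "claw": 0.5}, {"delta_pos": [0, 0, 0], "turn": 0, "claw": 0.5}, {"delta_pos": [0, 0, 0], "turn": 0, "claw": 0.5}, {"delta_pos": [0, 0, -25], "turn": 0, "claw": 0.5}, {"delta_pos": [0, 0, -40], "turn": 0, "claw": 0.5}, {"delta_pos": [-48.5, -22, 0], "turn": 0, "claw": 0.55}, {"delta_pos": [-48.5, -22, 0], "turn": 0, "claw": 0.55}, {"delta_pos": [-48.5, -22, 0], "turn": 0, "claw": 0.55}, {"delta_pos": [-48.5, -22, 0], "turn": 0, "claw": 0.55}, {"delta_pos": [0, 0, 0], "turn": -0.175, "claw": 0.55}, {"delta_pos": [0, 0, 0], "turn": 0, "claw": 0.55}]'

```text
time_s: 34.38
tcp_pos: [0.4067, 0.1059, 0.1855]
ee_rot: [[0.981, 0.196, 0.002], [0.196, -0.981, 0.001], [0.002, -0.001, -1.0]]
wrist_force: [0.7, 0.3, -0.2]
gripper_width: 0.552
gripper_force: 0.0
```

```bash
python3 - <<'E'
from h import *
state(); grip('red',(.4475,.1145)); go([.4475,.1145,.0045],90+11.3)
E
```

```text
scene ('red', [347.4, 217.8], 98, [0.4485, 0.1148, 0.0208])
scene ('red', [379.0, 246.6], 597, [0.5604, 0.1369, 0.0066])
scene ('red', [397.0, 286.0], 200, [0.7101, 0.0474, 0.1436])
scene ('green', [356.1, 256.5], 96, [0.6022, 0.0205, 0.1357])
scene ('green', [392.3, 295.5], 193, [0.7169, 0.0339, 0.1208])
scene ('blue', [351.6, 273.4], 45, [0.6055, 0.0124, 0.0644])
scene ('yellow', [352.7, 267.0], 54, [0.6053, 0.0122, 0.099])
side ('red', [259.1, 209.9], 220, [0.6901, -0.0082, 0.1428])
side ('red', [248.2, 223.0], 59, [0.6682, 0.0556, 0.1369])
side ('red', [260.6, 301.3], 587, [0.5592, 0.1389, 0.0053])
side ('red', [304.5, 314.4], 185, [0.4436, 0.1256, 0.0148])
side ('green', [254.3, 219.0], 50, [0.698, 0.0021, 0.1189])
side ('green', [266.3, 222.9], 67, [0.6715, -0.0131, 0.1112])
side ('green', [278.8, 230.8], 147, [0.5984, 0.03, 0.1281])
side ('green', [248.8, 234.6], 50, [0.6684, 0.0561, 0.1077])
side ('blue', [255.8, 243.0], 41, [0.689, 0.0106, 0.0552])
side ('blue', [266.0, 246.2], 54, [0.6709, -0.0051, 0.0465])
side ('blue', [278.8, 254.9], 137, [0.5976, 0.0309, 0.0628])
side ('blue', [249.5, 257.0], 48, [0.6682, 0.0561, 0.0458])
side ('yellow', [336.8, 208.0], 35, [0.3837, 0.1055, 0.2818])
side ('yellow', [255.3, 231.5], 50, [0.6887, 0.0118, 0.0869])
side ('yellow', [266.2, 235.0], 62, [0.6695, -0.0052, 0.0793])
side ('yellow', [278.9, 243.1], 143, [0.5979, 0.0297, 0.0951])
side ('yellow', [249.5, 246.3], 61, [0.6688, 0.0545, 0.0749])
wrist red handle 760 ((445.6029968261719, 117.75331115722656), (25.734487533569336, 19.819793701171875), 10.345776557922363) [0.4457 0.1178 0.0215]
  disc 6420 ((559.09814453125, 136.57366943359375), 38.31788635253906) [0.5528 0.1354 0.0058]
tcp [0.4071 0.1053 0.1849] azy -78.8 tilt [ 0.  0. -1.] shift [ 41.4  -1.1 180.4] turn rad -0.002 F [-1.2  1.  -0.1] w 0.552 gf 0.0 t 34.52
```

Emit:
drive_tool --moves '[{"delta_pos": [40, -4.4, 0], "turn": 0.012, "claw": 0.55}, {"delta_pos": [0, 0, 55], "turn": 0, "claw": 0.55}, {"delta_pos": [0, 0, 60], "turn": 0, "claw": 0.55}, {"delta_pos": [0, 0, 50], "turn": 0, "claw": 0.55}, {"delta_pos": [0, 0, 16], "turn": 0, "claw": 0.55}, {"delta_pos": [0, 0, 0], "turn": 0, "claw": 0.05}, {"delta_pos": [0, 0, 0], "turn": 0, "claw": 0.05}, {"delta_pos": [0, 0, 0], "turn": 0, "claw": 0.05}, {"delta_pos": [0, 0, 0], "turn": 0, "claw": 0.05}, {"delta_pos": [0, 0, 0], "turn": 0, "claw": 0.05}, {"delta_pos": [0, 0, 0], "turn": 0, "claw": 0.05}]'

```text
time_s: 35.9
tcp_pos: [0.445, 0.1176, 0.0041]
ee_rot: [[0.983, 0.185, 0.0], [0.185, -0.983, 0.0], [0.001, -0.0, -1.0]]
wrist_force: [-0.0, -1.0, 1.0]
gripper_width: 0.221
gripper_force: 29.9
```

Emit:
drive_tool --moves '[{"delta_pos": [0, 0, -30], "turn": 0, "claw": 0.05}, {"delta_pos": [0, 0, -50], "turn": 0, "claw": 0.05}, {"delta_pos": [0, 0, -50], "turn": 0, "claw": 0.05}, {"delta_pos": [3, 51, -40], "turn": 0, "claw": 0.05}, {"delta_pos": [3, 51, 0], "turn": 0, "claw": 0.05}, {"delta_pos": [0, 0, 0], "turn": 0.164, "claw": 0.05}, {"delta_pos": [0, 0, 20], "turn": 0, "claw": 0.05}, {"delta_pos": [0, 0, 0], "turn": 0, "claw": 0.05}, {"delta_pos": [0, 0, 0], "turn": 0, "claw": 0.05}]'

```text
time_s: 37.02
tcp_pos: [0.4693, 0.0204, 0.1527]
ee_rot: [[1.0, 0.023, 0.0], [0.023, -1.0, -0.0], [0.0, 0.0, -1.0]]
wrist_force: [-0.1, 0.1, -0.4]
gripper_width: 0.229
gripper_force: 29.9
```

```bash
python3 - <<'E'
from h import *
go([.5034,.0193,.1545],91.3); held('red',.153)
E
```

```text
tcp [0.4693 0.0204 0.1527] azy -88.7 tilt [ 0. -0. -1.] shift [34.   1.8 -1.8] turn rad 0.0 F [-0.1  0.1 -0.4] w 0.229 gf 29.9 t 37.02
scene disc 825 [585.7  22.7] [0.5862 0.022  0.1548] slope [ 0.002 -0.002]
side disc 384 [589.3  22.7] [0.5866 0.0284 0.1535] slope [-0.004  0.007]
```

Emit:
drive_tool --moves '[{"delta_pos": [15, 1.5, -2], "turn": 0, "claw": 0.05}, {"delta_pos": [15, 0, 0], "turn": 0, "claw": 0.05}, {"delta_pos": [15, 0, 0], "turn": 0, "claw": 0.05}, {"delta_pos": [15, 0, 0], "turn": 0, "claw": 0.05}, {"delta_pos": [15, 0, 0], "turn": 0, "claw": 0.05}, {"delta_pos": [15, 0, 0], "turn": 0, "claw": 0.05}, {"delta_pos": [15, 0, 0], "turn": 0, "claw": 0.05}, {"delta_pos": [14, 0, 0], "turn": 0, "claw": 0.05}, {"delta_pos": [5, 0, 0], "turn": 0, "claw": 0.05}, {"delta_pos": [0, 0, 0], "turn": 0, "claw": 0.05}]'

```text
time_s: 38.38
tcp_pos: [0.5932, 0.0215, 0.1541]
ee_rot: [[1.0, 0.022, -0.001], [0.022, -1.0, -0.0], [-0.001, 0.0, -1.0]]
wrist_force: [0.4, -1.0, -1.0]
gripper_width: 0.227
gripper_force: 29.9
```

Emit:
drive_tool --moves '[{"delta_pos": [3, 0, 1], "turn": 0, "claw": 0.05}, {"delta_pos": [2, 0, 1], "turn": 0, "claw": 0.05}, {"delta_pos": [2, 0, 1], "turn": 0, "claw": 0.05}, {"delta_pos": [1.5, 0, 0.5], "turn": 0, "claw": 0.05}, {"delta_pos": [1.5, 0, 0], "turn": 0, "claw": 0.05}, {"delta_pos": [0, 0, 0], "turn": 0, "claw": 0.05}]'

```text
time_s: 39.12
tcp_pos: [0.6009, 0.0214, 0.1503]
ee_rot: [[1.0, 0.022, -0.006], [0.022, -1.0, -0.001], [-0.006, 0.001, -1.0]]
wrist_force: [-6.3, 0.4, 2.8]
gripper_width: 0.229
gripper_force: 30.0
```

Emit:
drive_tool --moves '[{"delta_pos": [-1.5, 0, 0], "turn": 0, "claw": 0.5}, {"delta_pos": [0, 0, 0], "turn": 0, "claw": 0.5}, {"delta_pos": [0, 0, 0], "turn": 0, "claw": 0.5}, {"delta_pos": [0, 0, -25], "turn": 0, "claw": 0.5}, {"delta_pos": [0, 0, -55], "turn": 0, "claw": 0.5}, {"delta_pos": [-30, 43, 0], "turn": 0, "claw": 0.5}, {"delta_pos": [0, 43, 0], "turn": 0, "claw": 0.0}, {"delta_pos": [0, 43, 0], "turn": 0, "claw": 0.0}, {"delta_pos": [0, 43, 0], "turn": 0, "claw": 0.0}, {"delta_pos": [0, 43, 0], "turn": 0, "claw": 0.0}, {"delta_pos": [0, 0, 0], "turn": 0, "claw": 0.0}]'

```text
time_s: 40.5
tcp_pos: [0.5764, -0.1964, 0.2305]
ee_rot: [[1.0, 0.018, 0.0], [0.018, -1.0, -0.0], [0.0, 0.0, -1.0]]
wrist_force: [-0.2, 0.4, 0.8]
gripper_width: 0.043
gripper_force: 0.0
```

```bash
python3 - <<'E'
from h import *
c=state(); c=cap('side'); save(c,'side4'); go([.699,-.19,.085])
im=cv2.imread('pics/side4.png')[170:290,200:340]; cv2.imwrite('pics/s4.png',cv2.resize(im,None,fx=4.5,fy=4.5,interpolation=cv2.INTER_CUBIC))
c=cap('scene');p=pts(c); q=p[(c['color'].max(2)<70)&(abs(p[...,2]-.12)<.004)&(p[...,0]>.66)&(abs(p[...,1]+.145)<.03)]; print('post',len(q),q.mean(0) if len(q) else '')
E
```

```text
scene ('red', [356.9, 250.8], 148, [0.6042, 0.0182, 0.1674])
scene ('red', [393.0, 291.6], 605, [0.7185, 0.0281, 0.1524])
scene ('blue', [351.7, 273.5], 46, [0.6053, 0.0123, 0.0664])
scene ('yellow', [352.7, 267.0], 54, [0.6048, 0.0121, 0.0997])
side ('red', [251.9, 206.2], 82, [0.7015, 0.0008, 0.1509])
side ('red', [274.8, 216.4], 245, [0.6081, 0.0201, 0.1516])
side ('red', [248.3, 222.7], 61, [0.6681, 0.0547, 0.1381])
side ('green', [254.9, 220.0], 33, [0.6912, 0.0077, 0.119])
side ('green', [266.2, 223.4], 51, [0.6706, -0.0094, 0.1107])
side ('green', [278.8, 231.2], 138, [0.5975, 0.0309, 0.1275])
side ('green', [248.8, 234.5], 49, [0.6685, 0.0561, 0.1072])
side ('blue', [255.8, 243.1], 40, [0.6889, 0.0098, 0.0546])
side ('blue', [266.2, 246.2], 50, [0.6705, -0.0045, 0.0456])
side ('blue', [278.7, 255.0], 137, [0.5981, 0.0305, 0.0626])
side ('blue', [249.7, 257.0], 42, [0.6688, 0.0552, 0.0437])
side ('yellow', [352.5, 130.4], 51, [0.5541, -0.1943, 0.3275])
side ('yellow', [255.4, 231.8], 48, [0.6887, 0.0122, 0.0873])
side ('yellow', [266.4, 235.0], 59, [0.6693, -0.006, 0.0794])
side ('yellow', [278.9, 243.1], 145, [0.5979, 0.0294, 0.0956])
side ('yellow', [249.3, 246.2], 59, [0.6685, 0.054, 0.0732])
tcp [ 0.5766 -0.1935  0.2308] azy -88.7 tilt [ 0.  0. -1.] shift [122.4  -0.8 145.9] turn rad 0.0 F [ 0.1 -0.5  0.6] w 0.012 gf 0.0 t 40.65
post 94 [ 0.69985203 -0.13866799  0.11972178]
```

View pics/s4.png

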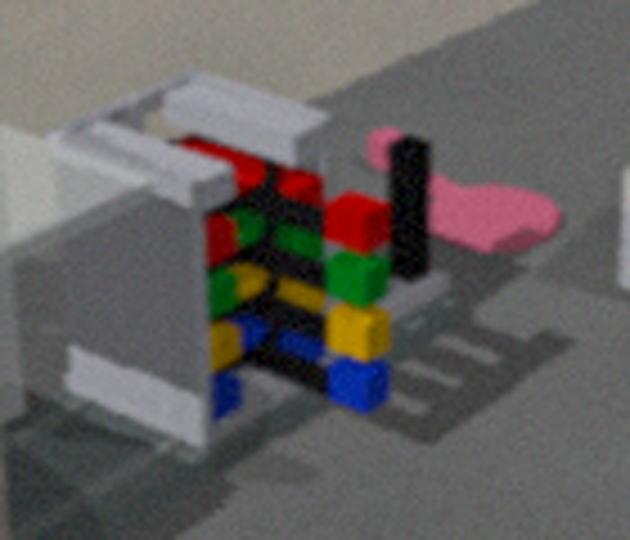

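All four handles are stacked in line at (355,220) to (358,385), each in its own colour's slot. Now push the carriage in with closed fingers from the post's -y side.

Emit:
drive_tool --moves '[{"delta_pos": [40, 0, 0], "turn": 0, "claw": 0.0}, {"delta_pos": [50, 0, 0], "turn": 0, "claw": 0.0}, {"delta_pos": [33, 0, 0], "turn": 0, "claw": 0.0}, {"delta_pos": [0, 0, 50], "turn": 0, "claw": 0.0}, {"delta_pos": [0, 0, 50], "turn": 0, "claw": 0.0}, {"delta_pos": [0, 0, 44], "turn": 0, "claw": 0.0}, {"delta_pos": [0, -8, 0], "turn": 0, "claw": 0.0}, {"delta_pos": [0, -8, 0], "turn": 0, "claw": 0.0}, {"delta_pos": [0, -8, 0], "turn": 0, "claw": 0.0}, {"delta_pos": [0, 0, 0], "turn": 0, "claw": 0.0}]'

```text
time_s: 41.95
tcp_pos: [0.7, -0.1662, 0.0892]
ee_rot: [[1.0, 0.024, 0.004], [0.024, -1.0, -0.0], [0.004, 0.0, -1.0]]
wrist_force: [0.2, 0.0, -0.3]
gripper_width: 0.001
gripper_force: 0.0
```

Emit:
drive_tool --moves '[{"delta_pos": [0, -3, 0], "turn": 0, "claw": 0.0}, {"delta_pos": [0, -5, 0], "turn": 0, "claw": 0.0}, {"delta_pos": [0, -7, 0], "turn": 0, "claw": 0.0}, {"delta_pos": [0, -8, 0], "turn": 0, "claw": 0.0}, {"delta_pos": [0, -8, 0], "turn": 0, "claw": 0.0}, {"delta_pos": [0, -8, 0], "turn": 0, "claw": 0.0}, {"delta_pos": [0, -8, 0], "turn": 0, "claw": 0.0}, {"delta_pos": [0, -8, 0], "turn": 0, "claw": 0.0}, {"delta_pos": [0, -8, 0], "turn": 0, "claw": 0.0}, {"delta_pos": [0, -8, 0], "turn": 0, "claw": 0.0}, {"delta_pos": [0, -8, 0], "turn": 0, "claw": 0.0}, {"delta_pos": [0, -8, 0], "turn": 0, "claw": 0.0}]'

```text
time_s: 43.45
tcp_pos: [0.697, -0.0797, 0.0871]
ee_rot: [[1.0, 0.022, 0.0], [0.022, -1.0, -0.0], [0.0, 0.0, -1.0]]
wrist_force: [-0.3, -4.2, 3.1]
gripper_width: 0.005
gripper_force: 2.6
```

Emit:
drive_tool --moves '[{"delta_pos": [0, -8, 0], "turn": 0, "claw": 0.0}, {"delta_pos": [0, -8, 0], "turn": 0, "claw": 0.0}, {"delta_pos": [0, -8, 0], "turn": 0, "claw": 0.0}, {"delta_pos": [0, -8, 0], "turn": 0, "claw": 0.0}, {"delta_pos": [0, -7, 0], "turn": 0, "claw": 0.0}, {"delta_pos": [0, -5, 0], "turn": 0, "claw": 0.0}, {"delta_pos": [0, -4, 0], "turn": 0, "claw": 0.0}, {"delta_pos": [0, -3, 0], "turn": 0, "claw": 0.0}, {"delta_pos": [0, 0, 0], "turn": 0, "claw": 0.0}]'

```text
time_s: 44.58
tcp_pos: [0.6959, -0.0287, 0.0865]
ee_rot: [[1.0, 0.022, 0.0], [0.022, -1.0, 0.001], [0.0, -0.001, -1.0]]
wrist_force: [-0.4, -1.9, 3.1]
gripper_width: 0.002
gripper_force: 1.5
```

Emit:
drive_tool --moves '[{"delta_pos": [0, -4, 0], "turn": 0, "claw": 0.0}, {"delta_pos": [0, -4, 0], "turn": 0, "claw": 0.0}, {"delta_pos": [0, -3, 0], "turn": 0, "claw": 0.0}, {"delta_pos": [0, -2, 0], "turn": 0, "claw": 0.0}, {"delta_pos": [0, -2, 0], "turn": 0, "claw": 0.0}, {"delta_pos": [0, 0, 0], "turn": 0, "claw": 0.0}]'

```text
time_s: 45.32
tcp_pos: [0.6955, -0.0138, 0.0866]
ee_rot: [[1.0, 0.022, -0.0], [0.022, -1.0, 0.0], [-0.0, -0.0, -1.0]]
wrist_force: [1.4, -2.8, 1.7]
gripper_width: 0.008
gripper_force: 1.4
```

Emit:
drive_tool --moves '[{"delta_pos": [0, -2, 0], "turn": 0, "claw": 0.0}, {"delta_pos": [0, -2, 0], "turn": 0, "claw": 0.0}, {"delta_pos": [0, -2, 0], "turn": 0, "claw": 0.0}, {"delta_pos": [0, 0, 0], "turn": 0, "claw": 0.0}]'

```text
time_s: 45.82
tcp_pos: [0.6954, -0.0099, 0.0867]
ee_rot: [[1.0, 0.022, -0.001], [0.022, -1.0, -0.002], [-0.001, 0.002, -1.0]]
wrist_force: [2.8, -8.1, -0.8]
gripper_width: 0.006
gripper_force: 4.3
```

Emit:
drive_tool --moves '[{"delta_pos": [0, -2, 0], "turn": 0, "claw": 0.0}, {"delta_pos": [0, -1, 0], "turn": 0, "claw": 0.0}, {"delta_pos": [0, 0, 0], "turn": 0, "claw": 0.0}]'

```text
time_s: 46.2
tcp_pos: [0.6953, -0.0098, 0.0867]
ee_rot: [[1.0, 0.021, -0.001], [0.021, -1.0, -0.005], [-0.001, 0.005, -1.0]]
wrist_force: [5.0, -16.7, -1.4]
gripper_width: 0.002
gripper_force: 7.9
```

Emit:
drive_tool --moves '[{"delta_pos": [0, 10, 0], "turn": 0, "claw": 0.0}, {"delta_pos": [0, 20, 0], "turn": 0, "claw": 0.0}, {"delta_pos": [0, 0, -60], "turn": 0, "claw": 0.0}, {"delta_pos": [0, 0, -60], "turn": 0, "claw": 0.0}, {"delta_pos": [-17, 56, 0], "turn": 0, "claw": 0.0}, {"delta_pos": [-17, 56, 0], "turn": 0, "claw": 0.0}, {"delta_pos": [-17, 56, 0], "turn": 0, "claw": 0.0}, {"delta_pos": [-17, 56, 0], "turn": 0, "claw": 0.0}, {"delta_pos": [-17, 56, 0], "turn": 0, "claw": 0.0}, {"delta_pos": [-17, 56, 0], "turn": 0, "claw": 0.0}, {"delta_pos": [-17, 57, 0], "turn": 0, "claw": 0.0}, {"delta_pos": [0, 0, 0], "turn": 0, "claw": 0.0}]'

```text
time_s: 47.7
tcp_pos: [0.5835, -0.4345, 0.2057]
ee_rot: [[1.0, 0.016, -0.001], [0.016, -1.0, 0.001], [-0.001, -0.001, -1.0]]
wrist_force: [0.1, 0.1, 0.6]
gripper_width: 0.008
gripper_force: 0.0
```

```bash
python3 - <<'E'
from h import *
c=cap('scene'); P=pts(c); m=mask(c['color'],'orange',smin=120)&(P[...,0]>.5)&(P[...,0]<.65)&(P[...,1]<-.38)&(P[...,2]>.14); print(P[m].mean(0) if m.any() else 0)
go([.582,-.436,.165])
E
```

```text
[ 0.5864102  -0.43409482  0.15819069]
tcp [ 0.5844 -0.4324  0.2059] azy -88.9 tilt [-0.001  0.002 -1.   ] shift [-2.4  3.6 40.9] turn rad 0.0 F [ 0.5 -0.5  0.7] w 0.007 gf 0.0 t 47.75
```

Emit:
drive_tool --moves '[{"delta_pos": [-2, 3, 30], "turn": 0, "claw": 0.0}, {"delta_pos": [0, 0, 12], "turn": 0, "claw": 0.0}, {"delta_pos": [0, 0, 8], "turn": 0, "claw": 0.0}, {"delta_pos": [0, 0, 8], "turn": 0, "claw": 0.0}, {"delta_pos": [0, 0, 8], "turn": 0, "claw": 0.0}, {"delta_pos": [0, 0, 8], "turn": 0, "claw": 0.0}, {"delta_pos": [0, 0, 5], "turn": 0, "claw": 0.0}, {"delta_pos": [0, 0, 3], "turn": 0, "claw": 0.0}, {"delta_pos": [0, 0, 0], "turn": 0, "claw": 0.0}]'

```text
time_s: 48.88
tcp_pos: [0.5845, -0.4339, 0.1255]
ee_rot: [[1.0, 0.023, 0.001], [0.023, -1.0, -0.001], [0.001, 0.001, -1.0]]
wrist_force: [1.8, 2.5, 4.8]
gripper_width: 0.004
gripper_force: 2.3
```

Emit:
drive_tool --moves '[{"delta_pos": [0, 0, 1.5], "turn": 0, "claw": 0.0}, {"delta_pos": [0, 0, 1.5], "turn": 0, "claw": 0.0}, {"delta_pos": [0, 0, 0], "turn": 0, "claw": 0.0}]'

```text
time_s: 49.25
tcp_pos: [0.5845, -0.434, 0.1253]
ee_rot: [[1.0, 0.023, 0.002], [0.023, -1.0, -0.002], [0.002, 0.002, -1.0]]
wrist_force: [-1.1, 5.9, 12.1]
gripper_width: 0.007
gripper_force: 6.4
```

Bottomed. Retreat clear and verify.

Emit:
drive_tool --moves '[{"delta_pos": [0, 0, -30], "turn": 0, "claw": 0.0}, {"delta_pos": [0, 0, -60], "turn": 0, "claw": 0.0}, {"delta_pos": [-50, 0, -20], "turn": 0, "claw": 0.0}, {"delta_pos": [-50, 0, 0], "turn": 0, "claw": 0.0}, {"delta_pos": [-50, 0, 0], "turn": 0, "claw": 0.0}, {"delta_pos": [0, 0, 0], "turn": 0, "claw": 0.0}, {"delta_pos": [0, 0, 0], "turn": 0, "claw": 0.0}]'

```text
time_s: 50.12
tcp_pos: [0.4338, -0.4376, 0.2315]
ee_rot: [[1.0, 0.021, -0.0], [0.021, -1.0, -0.0], [-0.0, 0.0, -1.0]]
wrist_force: [0.7, -0.3, 1.4]
gripper_width: 0.006
gripper_force: 0.0
```

```bash
python3 - <<'E'
from h import *
state(); c=cap('scene'); P=pts(c)
m=mask(c['color'],'orange',smin=120)&(P[...,0]>.5)&(P[...,0]<.65)&(P[...,1]<-.38)&(P[...,1]>-.5); print('orange',np.percentile(P[m][:,2],[5,50,95]))
q=P[(c['color'].max(2)<70)&(abs(P[...,2]-.12)<.004)&(P[...,0]>.66)&(P[...,0]<.74)&(abs(P[...,1])<.03)]; print('post',len(q),q.mean(0))
d=cap('side'); im=cv2.cvtColor(d['color'],cv2.COLOR_RGB2BGR)[180:310,100:340]; cv2.imwrite('pics/s5.png',cv2.resize(im,None,fx=3,fy=3,interpolation=cv2.INTER_CUBIC))
E
```

```text
scene ('red', [409.3, 218.0], 134, [0.6011, 0.1667, 0.1669])
scene ('blue', [400.5, 241.5], 53, [0.601, 0.1627, 0.0655])
scene ('yellow', [402.8, 234.6], 70, [0.6019, 0.1623, 0.0981])
side ('red', [208.9, 230.3], 74, [0.6924, 0.1597, 0.1512])
side ('red', [229.9, 239.6], 289, [0.6043, 0.1704, 0.1528])
side ('red', [201.1, 246.9], 83, [0.6646, 0.2056, 0.1384])
side ('green', [209.2, 243.7], 45, [0.6878, 0.162, 0.1193])
side ('green', [231.7, 254.6], 201, [0.5982, 0.176, 0.1246])
side ('green', [202.6, 259.3], 62, [0.6644, 0.2054, 0.1078])
side ('blue', [211.4, 268.3], 52, [0.686, 0.1651, 0.0552])
side ('blue', [223.4, 272.2], 40, [0.6673, 0.1476, 0.0433])
side ('blue', [235.8, 281.9], 168, [0.5931, 0.1797, 0.0631])
side ('blue', [204.9, 283.4], 61, [0.6648, 0.205, 0.0445])
side ('yellow', [449.6, 120.4], 28, [0.4127, -0.4422, 0.3269])
side ('yellow', [210.1, 256.3], 68, [0.6839, 0.1672, 0.0874])
side ('yellow', [232.6, 267.1], 223, [0.5992, 0.1756, 0.0923])
side ('yellow', [203.8, 271.7], 74, [0.6648, 0.2045, 0.0763])
orange [0.09534084 0.1235886  0.12694063]
post 81 [0.69675728 0.01166979 0.11964748]
```

View pics/s5.png

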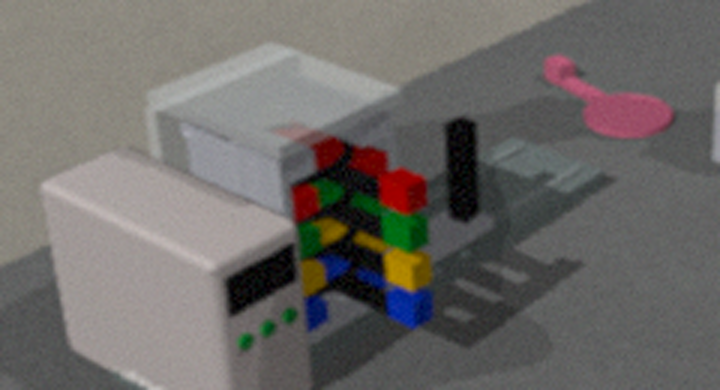

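The side crop shows the carriage under the hood with all four handles stacked at (403,190) to (410,307). The post has travelled 150 mm from the pulled-out position, and the knockout block is down with its top at about 125 mm.

```bash
python3 -c "
from station import ticket
print(ticket.finish_job())"
```

```text
the job is handed in; nothing more can be done
None
```

The job is handed in, but no verdict came back. At the last look all four filters were home in their own slots, the carriage was fully in under the hood, and the knockout was down; the bottle, mug and dish were not knowingly touched, though I did not re-measure them at the end.

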